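# Load the skin-fitting jig, clamp it down and slide it on to the curing lamp

### The job

Push the jig carrier along its rail to the loading station (yellow marks) until it clicks in, then put every green skin tip fitting from the bench into a pocket of its own there, flat on the floor and rib up. Swing the steel clamp frame fully down over them, push the carrier on to the curing station (blue marks) until it clicks in, and only then press the red button on the lamp fully in and let go. Leave the other gear on the bench where it is.

Things in the scene. Friction and masses are not known exactly. Their poses are not given: they have to be found in the camera images.
- fitting0: green plastic ski skin tip fitting (2 to 4 present, all alike; None = absent): base plate 60 (x) x 44 (y) x 8 mm thick with an upright rib across its middle, 12 mm thick in x, 38 mm long in y, top 32 mm above the underside. Origin: centre of the underside; z up through the rib. 35 to 70 g; starts flat on the bench, rib up. Pinch it by the rib, fingers closing along x, tips just above the plate
- fitting1: green plastic ski skin tip fitting (2 to 4 present, all alike; None = absent): base plate 60 (x) x 44 (y) x 8 mm thick with an upright rib across its middle, 12 mm thick in x, 38 mm long in y, top 32 mm above the underside. Origin: centre of the underside; z up through the rib. 35 to 70 g; starts flat on the bench, rib up. Pinch it by the rib, fingers closing along x, tips just above the plate
- fitting2: green plastic ski skin tip fitting (2 to 4 present, all alike; None = absent): base plate 60 (x) x 44 (y) x 8 mm thick with an upright rib across its middle, 12 mm thick in x, 38 mm long in y, top 32 mm above the underside. Origin: centre of the underside; z up through the rib. 35 to 70 g; starts flat on the bench, rib up. Pinch it by the rib, fingers closing along x, tips just above the plate
- fitting3: green plastic ski skin tip fitting (2 to 4 present, all alike; None = absent): base plate 60 (x) x 44 (y) x 8 mm thick with an upright rib across its middle, 12 mm thick in x, 38 mm long in y, top 32 mm above the underside. Origin: centre of the underside; z up through the rib. 35 to 70 g; starts flat on the bench, rib up. Pinch it by the rib, fingers closing along x, tips just above the plate
- rail: fixed rail slide on the bench, aluminium base plate 100 x 600 x 8 mm with a steel rail; origin on the bench under the slide; y along the rail, the way the carrier must travel (roughly to the robot's left), z up. At its left end (275 mm along y) stands the grey curing lamp, 70 x 66 mm, top 113 mm above the bench
- load_mark (a point): yellow mark of the loading station, on the front of the rail's base plate, 9 mm above the bench; a like mark stands behind the rail. A small red pointer at the middle of the carrier's front stands level with it (along the rail) when the carrier is in the loading detent
- cure_mark (a point): blue mark of the curing station, the same, 100 mm further along the rail's y, nearer the lamp
- carrier (a joint): travel of the jig carrier along the rail in m: 0 at the right end, growing along the rail's y towards the lamp, end stop 0.230. A sprung detent clicks in at 0.100 (loading station) and 0.200 (curing station) and centres it from within about 3 mm. About 1.5 N moves it, 3 to 6 N takes it into or out of a detent; it stays where it is left; starts between 0 and 0.04
- tray (a point): centre of the carrier's inner floor, 32 mm above the bench; axes parallel to the rail's (x away from the robot, y along the travel). Aluminium tray 78 (x) x 224 (y) mm, four pockets in a row along y, each 66 (x) x 50 (y) mm; outer walls 6 mm thick stand 8 mm, dividers 4 mm thick stand 6 mm above the floor. A fitting goes in with its x along the tray's x, either way round
- pocket0 (a point): centre of the floor of pocket 0 of the carrier (0 is nearest the push tab, 54 mm apart along the tray's y); moves with the carrier
- pocket1 (a point): centre of the floor of pocket 1 of the carrier (0 is nearest the push tab, 54 mm apart along the tray's y); moves with the carrier
- pocket2 (a point): centre of the floor of pocket 2 of the carrier (0 is nearest the push tab, 54 mm apart along the tray's y); moves with the carrier
- pocket3 (a point): centre of the floor of pocket 3 of the carrier (0 is nearest the push tab, 54 mm apart along the tray's y); moves with the carrier
- push_tab (a point): top centre of the carrier's orange upright push tab, 40 (x) x 10 (y) mm, standing free to 40 mm below this point, 150 mm from the tray's centre on the right (-y) end, 80 mm above the bench; 33 mm free between it and the clamp frame
- clamp (a joint): angle of the steel clamp frame hinged along the carrier's far (+x) long side, in rad: 0 = fully down, level over the loaded fittings (its press bar 1.5 mm above the ribs); it grows as the frame swings up and over away from the robot, to 3.0 = thrown right back; starts between 2.6 and 2.95. A stiff hinge: it stays at any angle, and about 2 N at the handle moves it
- clamp_handle (a point): middle of the clamp frame's handle, a round steel bar 12 mm thick, 218 mm long, parallel to the tray's y axis, 115 mm from the hinge; when down it lies in front of the tray (70 mm to the robot's side of its centre), 74 mm above the bench
- clamp_hinge (a point): middle of the clamp's hinge axis, which is parallel to the tray's y axis, 45 mm to the far side of the tray's centre and 74 mm above the bench; moves with the carrier
- lamp_button (a joint): travel of the lamp's red push button, in m, pressed straight down: 0 out, 0.006 fully in; a spring returns it, about 5 N to press fully
- lamp_button_top (a point): centre of the top of the red push button, 32 mm in diameter, on top of the lamp
- ice_screw: silver ice screw, 150 mm tube with a hanger at one end, lying on the bench; origin under its middle; leave it alone
- carabiner: purple carabiner, 95 x 60 mm, lying flat; leave it alone
- belay_device: aluminium belay device, 60 x 40 x 30 mm; leave it alone
- headlamp: white plastic headlamp, 40 x 64 x 42 mm; leave it alone
There are look-alikes about, which are no part of the job. Leave any brown look-alike of the fitting2 alone.

How it is judged:
On the way, in this order (a step that is already met when the one before it is completed fails the run):
1. the carrier stands in the loading detent (within 4 mm), clamp still open (value of joint carrier between 0.096 and 0.104 m and value of joint clamp above 1.5 rad), for 0.3 s.
2. with the carrier in the loading detent, every fitting lies flat in a pocket, rib up, let go (value of joint carrier between 0.096 and 0.104 m and z of fitting0 in the frame of tray between -0.003 and 0.003 m and angle between each of fitting0, fitting1, fitting2, fitting3's own z axis and vertical below 0.08 rad and x of fitting0 in the frame of tray between -0.01 and 0.01 m and y of fitting0 in the frame of tray between -0.1 and 0.1 m and z of fitting1 in the frame of tray between -0.003 and 0.003 m and x of fitting1 in the frame of tray between -0.01 and 0.01 m and y of fitting1 in the frame of tray between -0.1 and 0.1 m and z of fitting2 in the frame of tray between -0.003 and 0.003 m and x of fitting2 in the frame of tray between -0.01 and 0.01 m and y of fitting2 in the frame of tray between -0.1 and 0.1 m and z of fitting3 in the frame of tray between -0.003 and 0.003 m and x of fitting3 in the frame of tray between -0.01 and 0.01 m and y of fitting3 in the frame of tray between -0.1 and 0.1 m and contact force between the fingers and fitting0 below 0.1 N and contact force between the fingers and fitting1 below 0.1 N and contact force between the fingers and fitting2 below 0.1 N and contact force between the fingers and fitting3 below 0.1 N), for 0.2 s.
3. the clamp is fully down (within 0.06 rad) over the fittings, carrier still in the loading detent (value of joint carrier between 0.096 and 0.104 m and z of fitting0 in the frame of tray between -0.003 and 0.003 m and angle between each of fitting0, fitting1, fitting2, fitting3's own z axis and vertical below 0.08 rad and x of fitting0 in the frame of tray between -0.01 and 0.01 m and y of fitting0 in the frame of tray between -0.1 and 0.1 m and z of fitting1 in the frame of tray between -0.003 and 0.003 m and x of fitting1 in the frame of tray between -0.01 and 0.01 m and y of fitting1 in the frame of tray between -0.1 and 0.1 m and z of fitting2 in the frame of tray between -0.003 and 0.003 m and x of fitting2 in the frame of tray between -0.01 and 0.01 m and y of fitting2 in the frame of tray between -0.1 and 0.1 m and z of fitting3 in the frame of tray between -0.003 and 0.003 m and x of fitting3 in the frame of tray between -0.01 and 0.01 m and y of fitting3 in the frame of tray between -0.1 and 0.1 m and value of joint clamp below 0.06 rad), for 0.2 s.
4. the carrier stands in the curing detent (within 4 mm), clamp down, fittings in their pockets (value of joint carrier between 0.196 and 0.204 m and z of fitting0 in the frame of tray between -0.003 and 0.003 m and angle between each of fitting0, fitting1, fitting2, fitting3's own z axis and vertical below 0.08 rad and x of fitting0 in the frame of tray between -0.01 and 0.01 m and y of fitting0 in the frame of tray between -0.1 and 0.1 m and z of fitting1 in the frame of tray between -0.003 and 0.003 m and x of fitting1 in the frame of tray between -0.01 and 0.01 m and y of fitting1 in the frame of tray between -0.1 and 0.1 m and z of fitting2 in the frame of tray between -0.003 and 0.003 m and x of fitting2 in the frame of tray between -0.01 and 0.01 m and y of fitting2 in the frame of tray between -0.1 and 0.1 m and z of fitting3 in the frame of tray between -0.003 and 0.003 m and x of fitting3 in the frame of tray between -0.01 and 0.01 m and y of fitting3 in the frame of tray between -0.1 and 0.1 m and value of joint clamp below 0.06 rad), for 0.3 s.
5. the lamp button is pressed in (over 4 mm) (all of step 4 and value of joint lamp_button above 0.004 m), for 0.05 s.
At the end, for the whole second after the job is handed in: the carrier rests in the curing detent (within 4 mm), the clamp is down (under 0.06 rad), every fitting present lies flat (within 3 mm of the floor, tilt under 0.08 rad) and rib up in a pocket, the button is out again, all at rest (all of step 4 and value of joint lamp_button below 0.002 m and velocity of joint carrier between -0.01 and 0.01 m/s and linear speed of each of fitting0, fitting1, fitting2, fitting3 below 0.02 m/s); the robot touches nothing.
It fails at once if another piece of gear on the bench is moved more than 30 mm (distance of any of ice_screw, carabiner, belay_device, headlamp from where it was at the start of the episode above 0.03 m).
It fails at once if the lamp button is pressed while the carrier is not at the curing station or the clamp is not down (value of joint lamp_button above 0.004 m and (value of joint carrier below 0.19 m or value of joint clamp above 0.1 rad)).
Of fitting0, fitting1, fitting2, fitting3 only 2 to 4 are there at a start; the rules pass over those that are not, and their reading is None.
At some moment in a run one of fitting0, fitting1, fitting2, fitting3 may be knocked a few centimetres aside while the robot is not near it.
Once in a run the grip may slacken for a moment while it holds something.
It also fails if it takes over 210 s, if anything falls off the work surface, if the arm or the gripper's body presses on something with over 40 N, if the wrist force passes 120 N, or if a joint passes its speed limit or range.

### The arm

A 6-joint arm with a two-finger parallel gripper is mounted at the origin on the work surface. World frame = base frame: x ahead of the robot, y to its left, z up, the work surface at z = 0. Lengths are in m, angles in rad, forces in N, time in s.
With the tool pointing down it reaches from about 0.325 to 0.75 m from the base axis. Payload 7.6 kg.
Tool frame: the origin (TCP) lies midway between the tips of the shut fingers; the grasp point (between the pads) lies manip.grasp_offset behind it (manip.grasp_offset is the distance from the TCP to the grasp point, in m); y points along the fingers, x is the direction in which the jaws open and shut, and the axes are right-handed (so a half turn about y gives the same grasp; the last joint's range is limited). The gripper opens to 85 mm and grips with 20 to 120 N. Pads are 22 mm wide; open, the fingers measure 114 mm over their backs; the gripper's body (76 mm by 85 mm) begins 54 mm behind the grasp point. The pads swing forward as they close: fully open they stand 13 mm farther back than shut.
Start: joints at [1.201, 0.052, 1.401, -0, 1.689, -0.07], TCP at [0.155, 0.502, 0.231] pointing down, gripper open.
Joint ranges: [-2.9, 2.9], [-0.91, 2.17], [0.12, 2.37], [-1.06, 4.2], [0.26, 2.73], [-2.93, 2.93]. Speed limits (rad/s): [2.57, 2.57, 3.01, 3.14, 3.14, 3.14].

### API

Orientations are given as a rotation vector (axis times angle).
In Python, from cell import read_state, vision, workorder, spotter, manip gives the robot as it stands.
- The arm moves only by the tool jog_arm, never from a script. Its argument "series" is a list of rows, each a list of 7 numbers: the turn, a rotation vector about the world's x, y, z in rad, then the shift along the world's x, y, z in mm, then the closure, from 0 (fully open) to 1 (shut). A call has 1 to 8 rows; each row shifts and turns the commanded pose from where the row before left it; what a row does not reach is not made up. A row lasts 1/10 s, in which the tool goes at most 50 mm and 8.59 degrees, less where a joint would pass 70% of its speed; a pose out of reach is approached as far as the arm can. A call with a gripper value outside its range is refused whole. The fingers move at their own pace and stop on an object; "grip_force" is the grip in N (left out, the last holds). Time passes only in rows, so rows that do not move let the fingers close. It gives the time, the measured TCP pose, the force and the opening at its end, in the units of the state.
- read_state(): the state, without advancing time (a new reading comes with each control period).
- vision.camera(name): name is "side" or "top" or "wrist"; returns a dict with "pixels" (480x640x3 uint8, red, green, blue), "depth" (480x640 float32, m along the optical axis (not along the pixel's ray), 0 where there is no reading), "vfov" (degrees; the focal length in pixels is half the picture's height over the tangent of half this angle, whatever the lens; pixels are square), "cx", "cy" (the principal point, pixels), "R" (3x3) and "t" (3): a world point X has camera coordinates R X + t. Camera axes: x right, y down, z forward; pixel columns grow to the right and rows downward; lengths in m; the calibration is good to about 2 mm. A picture is of the moment at which its call begins.
- workorder.sign_off(): hands the job in, once; it reports no verdict.
Trained networks look in a picture, given as the dict that the camera call returned (one of the last four; its "shot" number tells which), for a name from the list of things; names that differ only in an ending like _2 or _b are one class to them, and where a whole thing is asked for, a point or a joint stands for the part that bears it (a point fixed in the world has none). Each returns a list of dicts, best first, with "score" (0 to 1); they miss things now and then, are a little off and sometimes report something else, mostly with a low value. They report only what shows in the picture. A call takes as long as a camera call. They do not tell look-alikes from the thing itself.
- spotter.cut_out(picture, query): "pixels" (480x640 bool, what is visible of it).
- spotter.landmark_of(picture, query): "point" ([x, y, z] in m, in world coordinates, good to about 4 mm: a listed point, or the origin of a listed thing).
The state is a dict: "time_s": time; "joints": joint angles; "qd": joint speeds; "tau": joint torques, N m; "tcp_pos": TCP position; "tool_rot": TCP orientation; "ft_force": force on the tool from outside, world axes, zero at the start; "wrist_torque": the same for the moment, N m; "grip_width": opening from 0.0 (shut) to 1.0 (fully open).
Only numpy, scipy, OpenCV 4.12 (cv2) and the standard library are available. Lean on these libraries where they do the work, as an engineer would, in place of code of your own. Each camera call takes 0.05 s, during which the arm holds its last target.

## Working session

There is one attempt and no reset: what is moved stays moved. The work goes in short steps, Python scripts to look and compute and a tool call to move; the robot and the scene stay as the last step left them, time stands still between calls to the robot, and variables do not carry over. Pictures are saved under pics/ and viewed, and the job is handed in when it is done.

Besides the shell and the picture viewer there is one more tool, called after ">>>" as name(argument=value, ...) on one line, values as JSON. jog_arm: Moves the arm, as the interface text tells. Its arguments: {"type":"object","properties":{"series":{"type":"array","items":{"type":"array","items":{"type":"number"}}},"grip_force":{"type":"number"}},"required":["series"]}

```bash
ls; mkdir -p pics
cat > h.py <<'E'
import numpy as np, cv2
from cell import read_state, vision, workorder, spotter, manip
def cam(n,save=None):
    p=vision.camera(n)
    if save: cv2.imwrite(f'pics/{save}.png',p['pixels'][:,:,::-1])
    return p
def f(p): return 240/np.tan(np.radians(p['vfov'])/2)
def unproj(p,u,v,d=None):
    if d is None: d=p['depth'][int(round(v)),int(round(u))]
    c=np.array([(u-p['cx'])/f(p)*d,(v-p['cy'])/f(p)*d,d])
    return np.array(p['R']).T@(c-np.array(p['t']))
def proj(p,X):
    c=np.array(p['R'])@np.array(X)+np.array(p['t'])
    return c[:2]/c[2]*f(p)+[p['cx'],p['cy']]
def cloud(p):
    v,u=np.mgrid[:480,:640]; d=p['depth']
    c=np.stack([(u-p['cx'])/f(p)*d,(v-p['cy'])/f(p)*d,d],-1)
    return (c-np.array(p['t']))@np.array(p['R'])
E
python3 - <<'E'
from h import *
print(read_state(), manip.grasp_offset)
for n in ['top','side','wrist']:
    p=cam(n,n+'0'); print(n,p['vfov'],p['cx'],p['cy'],p['shot'], -np.array(p['R']).T@p['t'], np.array(p['R']).round(3).tolist())
E
```

```text
pics
{'time_s': 0.0, 'joints': array([ 1.20067885e+00,  5.28393266e-02,  1.40175075e+00, -1.34508327e-05,
        1.68861060e+00, -7.03053376e-02]), 'qd': array([-0.00016775, -0.00037463,  0.00088386,  0.00015697, -0.00043988,
       -0.00230559]), 'tau': array([ 6.13021839e-04, -3.81670189e+01, -3.60180402e+01, -7.50975755e-05,
        6.10338320e-03, -3.11140332e-05]), 'tcp_pos': array([0.15492511, 0.5012941 , 0.23045796]), 'tool_rot': array([-1.33714024, -0.98456415,  0.98680729]), 'ft_force': array([ 0.13833019, -0.31856264,  0.59543111]), 'wrist_torque': array([0.0055246 , 0.01666958, 0.00315777]), 'grip_width': 1.0012069814780755} 0.0187
top 46.38075211820808 305.78577683434105 239.0807558397361 1 [0.452373   0.05272693 1.30161477] [[-0.003, -1.0, -0.004], [-0.998, 0.003, -0.057], [0.057, 0.003, -0.998]]
side 45.44224913269967 308.03938594512533 233.6596117918205 2 [ 0.08401084 -0.87740522  0.72672068] [[0.916, -0.402, 0.016], [-0.196, -0.481, -0.855], [0.351, 0.78, -0.519]]
wrist 64.83892571051695 323.3635725596373 235.20534120386972 3 [0.08029402 0.52407909 0.37302283] [[0.296, 0.955, -0.002], [0.911, -0.281, 0.302], [0.288, -0.091, -0.953]]
```

View pics/top0.png

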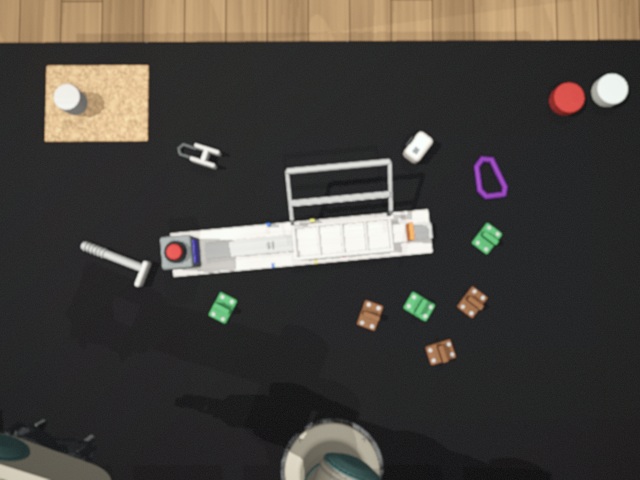

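View pics/side0.png

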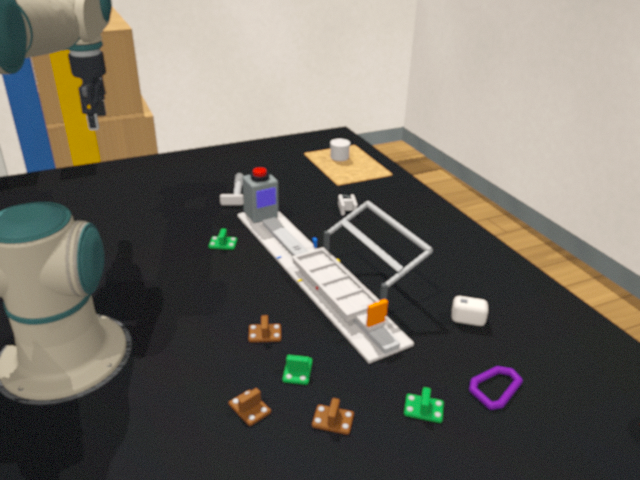

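View pics/wrist0.png

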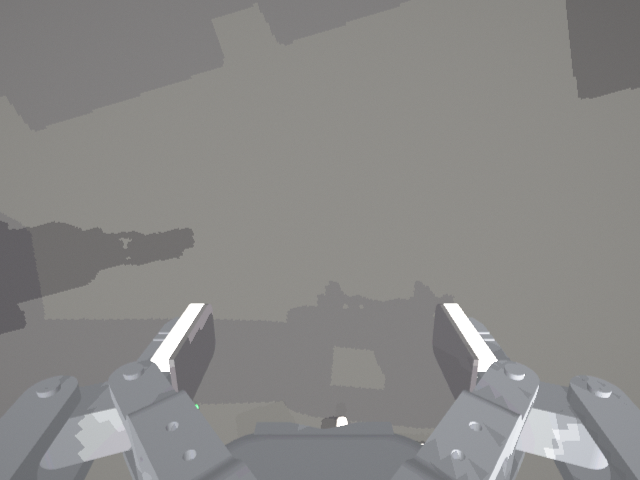

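The top view shows three green fittings at (223,307), (419,306) and (487,238), and three brown look-alikes at (370,316), (440,352) and (472,302). The carrier is right of the yellow marks and the clamp is thrown back. The wrist camera doesn't see the scene yet.

Run:
```python
from h import *
pt=cam('top'); ps=cam('side')
for q in ['rail','load_mark','cure_mark','tray','pocket0','pocket3','push_tab','clamp_handle','clamp_hinge','lamp_button_top','fitting0']:
    for n,p in (('top',pt),('side',ps)):
        r=spotter.landmark_of(p,q)
        print(q,n,[(np.round(x['point'],3).tolist(),round(x['score'],2),proj(p,x['point']).round().tolist()) for x in r[:7]])
# greens from depth
for n,p in (('top',pt),('side',ps)):
    hsv=cv2.cvtColor(p['pixels'],cv2.COLOR_RGB2HSV)
    m=cv2.inRange(hsv,(50,90,50),(80,255,255)); C=cloud(p)
    k,l,s,c=cv2.connectedComponentsWithStats(m)
    for i in range(1,k):
        if s[i,4]>60:
            P=C[(l==i)]; z=P[:,2]
            rib=P[z>0.024]; pl=P[z<0.013]
            print(n,c[i].round(),s[i,4],'z pct',np.percentile(z,[2,20,50,80,98]).round(4),'mean',P.mean(0).round(4),'rib',rib.mean(0).round(4),len(rib))
            uv=np.argwhere(l==i)
            if n=='top': print(cv2.minAreaRect(P[:,:2].astype(np.float32)), cv2.minAreaRect(rib[:,:2].astype(np.float32)))
```

```text
rail top [([0.518, 0.06, -0.0], 0.61, [305.0, 243.0])]
rail side [([0.518, 0.062, 0.0], 0.61, [312.0, 272.0])]
load_mark top [([0.474, 0.035, 0.007], 0.74, [315.0, 261.0]), ([0.372, -0.201, 0.0], 0.35, [418.0, 305.0])]
load_mark side [([0.477, 0.035, 0.009], 0.61, [300.0, 280.0])]
cure_mark top [([0.467, 0.135, 0.011], 0.81, [272.0, 265.0])]
cure_mark side [([0.471, 0.131, 0.011], 0.64, [281.0, 256.0])]
tray top [([0.525, -0.026, 0.032], 0.79, [342.0, 239.0]), ([0.735, -0.209, -0.003], 0.33, [419.0, 150.0])]
tray side [([0.525, -0.023, 0.03], 0.67, [332.0, 281.0]), ([0.367, 0.248, 0.004], 0.38, [221.0, 243.0])]
pocket0 top [([0.534, -0.102, 0.032], 0.88, [376.0, 235.0]), ([0.514, 0.055, 0.033], 0.73, [307.0, 244.0]), ([0.53, -0.053, 0.032], 0.69, [354.0, 236.0]), ([0.735, -0.204, 0.0], 0.33, [417.0, 150.0]), ([0.67, -0.015, 0.123], 0.24, [340.0, 168.0])]
pocket0 side [([0.524, 0.002, 0.033], 0.98, [326.0, 274.0]), ([0.534, -0.106, 0.029], 0.97, [355.0, 304.0]), ([0.53, -0.048, 0.028], 0.9, [340.0, 288.0]), ([0.524, 0.057, 0.03], 0.81, [316.0, 261.0]), ([0.568, -0.02, 0.076], 0.68, [3
[... 2504 characters left out ...]
 0.008   0.0216  0.0359] mean [ 0.3715 -0.1985  0.0232] rib [ 0.3742 -0.1885  0.0931] 103
((0.4169361889362335, -0.09671077132225037), (0.3021731674671173, 0.055144794285297394), 66.3172836303711) ((0.4184252619743347, -0.08169825375080109), (0.27471235394477844, 0.037728529423475266), 68.00686645507812)
side [222. 241.] 409 z pct [-0.0028  0.0005  0.0069  0.018   0.0327] mean [0.3685 0.244  0.0111] rib [0.3658 0.2268 0.041 ] 63
side [297. 369.] 786 z pct [-0.0022  0.0023  0.008   0.0259  0.0328] mean [ 0.3679 -0.2114  0.0147] rib [ 0.3664 -0.217   0.0421] 170
side [424. 406.] 988 z pct [-0.002   0.0025  0.0072  0.0154  0.0327] mean [ 0.5236 -0.3668  0.0142] rib [ 0.5102 -0.3833  0.0563] 163
```

```bash
cat >> h.py <<'E'
def greens(p):
    hsv=cv2.cvtColor(p['pixels'],cv2.COLOR_RGB2HSV)
    m=cv2.inRange(hsv,(50,90,50),(80,255,255)); k,l,s,c=cv2.connectedComponentsWithStats(m)
    v,u=np.mgrid[:480,:640]; F=f(p); R=np.array(p['R']); o=-R.T@np.array(p['t'])
    def plane(us,vs,z):
        d=np.stack([(us-p['cx'])/F,(vs-p['cy'])/F,np.ones_like(us,float)],-1)@R
        return (o+d*((z-o[2])/d[:,2])[:,None])[:,:2]
    out=[]; C=cloud(p)
    for i in range(1,k):
        if s[i,4]<150: continue
        mm=cv2.erode((l==i).astype(np.uint8),np.ones((3,3)))>0
        P=C[mm]; z=P[:,2]; z0=0 if np.median(z)<.03 else .032
        rib=P[(z>z0+.024)&(z<z0+.042)]
        # full outline at plate top
        ys,xs=np.nonzero(l==i); q=plane(xs,ys,z0+.008)
        r=cv2.minAreaRect((q*1000).astype(np.float32)); rr=cv2.minAreaRect((rib[:,:2]*1000).astype(np.float32)) if len(rib)>4 else None
        out.append((c[i].round(),s[i,4],r,rib.mean(0) if len(rib) else None,rr,np.median(z)))
    return out
E
python3 - <<'E'
from h import *
p=cam('top')
for g in greens(p): print(g)
for q in ['rail','tray']:
    r=spotter.cut_out(p,q); 
    m=r[0]['pixels']; C=cloud(p)[m]; 
    print(q,r[0]['score'],m.sum())
    z=C[:,2]; P=C[(z>0.002)&(z<0.014)] if q=='rail' else C[(z>0.028)&(z<0.045)]
    print(cv2.minAreaRect((P[:,:2]*1000).astype(np.float32)),np.median(P,0))
    c=np.cov(P[:,:2].T); w,V=np.linalg.eigh(c); print('dir',V[:,1],np.arctan2(-V[0,1],V[1,1]))
im=p['pixels'][190:370,140:520]; cv2.imwrite('pics/top_z.png',cv2.resize(im,None,fx=2.1,fy=2.1,interpolation=cv2.INTER_CUBIC)[:,:,::-1])
E
```

```text
(array([487., 238.]), np.int32(522), ((525.5878295898438, -361.5943298339844), (53.14240264892578, 66.24408721923828), 52.42013931274414), array([ 0.52569166, -0.35941792,  0.0314994 ]), ((526.4053344726562, -360.1357116699219), (37.197357177734375, 12.881202697753906), 50.522865295410156), np.float64(0.011019614567903888))
(array([222., 307.]), np.int32(515), ((369.1007385253906, 249.1881866455078), (50.15355682373047, 66.27839660644531), 61.945709228515625), array([0.36811422, 0.24968338, 0.0315404 ]), ((367.9967956542969, 249.88768005371094), (38.055484771728516, 11.974610328674316), 60.91841506958008), np.float64(0.010269056487060004))
(array([419., 306.]), np.int32(519), ((370.6471862792969, -201.67974853515625), (66.78942108154297, 50.07606887817383), 58.853363037109375), array([ 0.37025834, -0.20078196,  0.03176027]), ((369.8287353515625, -201.32485961914062), (13.304875373840332, 37.72355651855469), 57.03478240966797), np.float64(0.010857872173967857))
rail 0.63 13538
((578.88671875, 87.95661926269531), (231.4407501220703, 629.9111938476562), 5.135387897491455) [0.5110182  0.13298325 0.00823327]
dir [-0.09564163  0.99541583] 0.09578804108087668
tray 0.8 5181
((528.7404174804688, -43.31962585449219), (84.23757934570312, 263.4901123046875), 6.274018287658691) [ 0.52669112 -0.03394681  0.03353991]
dir [-0.09306577  0.99565996] 0.09320064546587481
```

View pics/top_z.png

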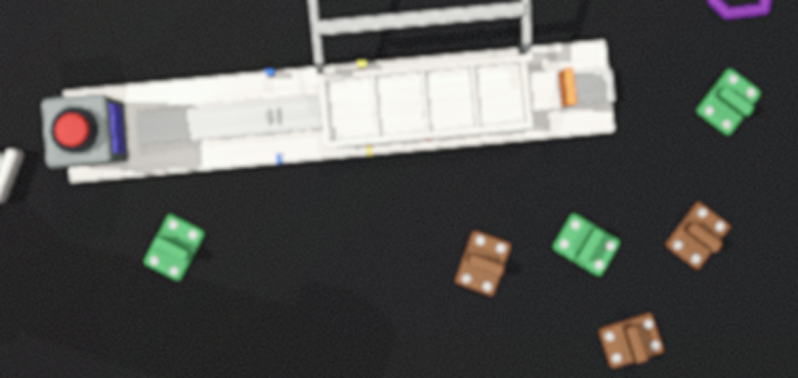

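```bash
cat >> h.py <<'E'
from scipy.spatial.transform import Rotation as Ro
YAW=0.093
def goto(pos,jawyaw,tilt=None):
    """remaining turn(rotvec) and shift(mm) from measured pose to target, jaw along yaw (mod pi)"""
    s=read_state(); R=Ro.from_rotvec(s['tool_rot'])
    best=None
    for k in (0,1):
        a=jawyaw+k*np.pi; x=np.array([np.cos(a),np.sin(a),0]); y=np.array([0,0,-1.]); z=np.cross(x,y)
        T=Ro.from_matrix(np.stack([x,y,z],1)); d=(T*R.inv()).as_rotvec()
        print('turn',d.round(3),'deg',np.degrees(np.linalg.norm(d)).round(1))
    print('shift mm',((np.array(pos)-s['tcp_pos'])*1000).round(1),'tcp',s['tcp_pos'].round(4),'J',s['joints'].round(2),'t',s['time_s'],'F',s['ft_force'].round(1))
E
python3 - <<'E'
from h import *
p=cam('top');F=p
hsv=cv2.cvtColor(p['pixels'],cv2.COLOR_RGB2HSV)
C=cloud(p)
for n,lo,hi in (('yel',(22,100,100),(34,255,255)),('blue',(100,120,80),(125,255,255)),('red',(0,120,60),(8,255,255)),('or',(9,150,130),(20,255,255))):
    k,l,s,c=cv2.connectedComponentsWithStats(cv2.inRange(hsv,lo,hi))
    for i in range(1,k):
        if 190<c[i][1]<300 and 150<c[i][0]<440: print(n,c[i].round(1),s[i,4],unproj(p,*c[i]).round(4))
s=read_state(); print(Ro.from_rotvec(s['tool_rot']).as_matrix().round(3))
u=np.array([-np.sin(YAW),np.cos(YAW),0]); tab=np.array([.5385,-.1715,.08])
print(tab-u*0.045)
goto(list((tab-u*.045)[:2])+[.2],YAW)
E
```

```text
yel [312. 219.] 14 [0.5728 0.0427 0.0022]
yel [315.7 263.7] 3 [0.4688 0.0346 0.0049]
blue [268.2 223.1] 14 [0.5635 0.1447 0.0009]
blue [195.1 250.6] 106 [0.4968 0.297  0.088 ]
red [173.7 251.3] 221 [0.494  0.3331 0.132 ]
or [408.3 231.9] 31 [ 0.5373 -0.1686  0.0706]
[[ 0.295  0.    -0.955]
 [ 0.955  0.     0.295]
 [ 0.    -1.    -0.   ]]
[ 0.54267897 -0.21630554  0.08      ]
turn [-0.     0.    -1.178] deg 67.5
turn [-0.    -0.     1.964] deg 112.5
shift mm [ 387.7 -717.9  -31.3] tcp [0.155  0.5016 0.2313] J [ 1.2   0.05  1.4  -0.    1.69 -0.07] t 1.55 F [-0.   0.7  0.4]
```

>>> jog_arm(series=[[0, 0, -0.05, 16, -30, 0, 1], [0, 0, -0.05, 16, -30, 0, 1], [0, 0, -0.05, 16, -30, 0, 1], [0, 0, -0.05, 16, -30, 0, 1], [0, 0, -0.05, 16, -30, 0, 1], [0, 0, -0.05, 16, -30, 0, 1], [0, 0, -0.05, 16, -30, 0, 1], [0, 0, -0.05, 16, -30, 0, 1]], grip_force=20)

```text
time_s: 2.35
tcp_pos: [0.2834, 0.2604, 0.2315]
tool_rot: [-1.462, -0.679, 0.678]
ft_force: [-0.6, 1.0, 0.6]
grip_width: -0.001
```

>>> jog_arm(series=[[0, 0, -0.05, 16, -30, 0, 1], [0, 0, -0.05, 16, -30, 0, 1], [0, 0, -0.05, 16, -30, 0, 1], [0, 0, -0.05, 16, -30, 0, 1], [0, 0, -0.05, 16, -30, 0, 1], [0, 0, -0.05, 16, -30, 0, 1], [0, 0, -0.05, 16, -30, 0, 1], [0, 0, -0.05, 16, -30, 0, 1]])

```text
time_s: 3.15
tcp_pos: [0.4115, 0.0202, 0.2315]
tool_rot: [-1.539, -0.368, 0.367]
ft_force: [-0.1, 0.5, 0.1]
grip_width: 0.0
```

>>> jog_arm(series=[[0, 0, -0.05, 16, -30, 0, 1], [0, 0, -0.05, 16, -30, 0, 1], [0, 0, -0.05, 16, -30, 0, 1], [0, 0, -0.05, 16, -30, 0, 1], [0, 0, -0.05, 16, -30, 0, 1], [0, 0, -0.05, 16, -30, 0, 1], [0, 0, 0, 0, 0, 0, 1], [0, 0, 0, 0, 0, 0, 1]])

```text
time_s: 3.95
tcp_pos: [0.507, -0.1587, 0.2309]
tool_rot: [-1.566, -0.133, 0.134]
ft_force: [-0.3, -0.2, -0.5]
grip_width: -0.001
```

Run:
```python
from h import *
goto([.5427,-.2163,.055],YAW)
p=cam('wrist','w1')
for q in ['push_tab','fitting0']:
    print(q,[(np.round(x['point'],4).tolist(),round(x['score'],2),proj(p,x['point']).round().tolist()) for x in spotter.landmark_of(p,q)])
for g in greens(p): print(g)
```

```text
turn [-0.001 -0.001 -0.077] deg 4.4
turn [ 1.000e-03 -1.000e-03  3.064e+00] deg 175.6
shift mm [  35.7  -57.6 -175.9] tcp [ 0.507  -0.1587  0.2309] J [-0.37  0.07  1.38  0.    1.69 -0.54] t 3.95 F [-0.3 -0.2 -0.5]
push_tab [([0.5398, -0.1736, 0.0761], 0.95, [361.0, 239.0])]
fitting0 [([0.35, -0.0875, -0.0022], 0.77, [172.0, 94.0]), ([0.3774, -0.3255, -0.0018], 0.73, [186.0, 321.0]), ([0.2693, -0.2506, 0.0049], 0.72, [83.0, 245.0])]
(array([183., 216.]), np.int32(2426), ((369.78125, -201.06675720214844), (61.361724853515625, 45.981712341308594), 58.926918029785156), array([ 0.37086934, -0.20155423,  0.03083463]), ((370.29656982421875, -202.58978271484375), (12.367603302001953, 37.439247131347656), 58.24322509765625), np.float64(0.008724070456769125))
```

View pics/w1.png

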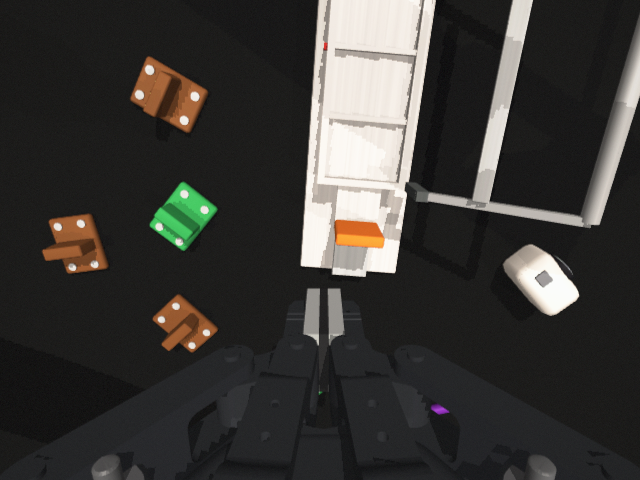

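The wrist view shows the orange tab at (361,235), the green fitting at (183,216) and the red pointer at (326,46). All three agree with the top view.

>>> jog_arm(series=[[0, 0, -0.04, 18, -29, 0, 1], [0, 0, -0.037, 18, -29, 0, 1], [0, 0, 0, 0, 0, -40, 1], [0, 0, 0, 0, 0, -40, 1], [0, 0, 0, 0, 0, -40, 1], [0, 0, 0, 0, 0, -36, 1], [0, 0, 0, 0, 0, -20, 1], [0, 0, 0, 0, 0, 0, 1]])

```text
time_s: 4.9
tcp_pos: [0.5411, -0.2146, 0.052]
tool_rot: [-1.566, -0.071, 0.079]
ft_force: [-0.8, 0.2, 0.4]
grip_width: 0.001
```

Run:
```python
from h import *
goto([.5427,-.2163,.055],YAW)
p=cam('wrist','w2'); 
for q in ['push_tab']:
    print(q,[(np.round(x['point'],4).tolist(),round(x['score'],2),proj(p,x['point']).round().tolist()) for x in spotter.landmark_of(p,q)])
```

```text
turn [-0.003 -0.006 -0.002] deg 0.4
turn [ 0.009 -0.004  3.139] deg 179.9
shift mm [ 1.6 -1.7  3. ] tcp [ 0.5411 -0.2146  0.052 ] J [-0.44  0.34  1.43  0.    1.37 -0.54] t 4.9 F [-0.8  0.2  0.4]
push_tab [([0.5419, -0.1731, 0.0784], 0.76, [341.0, 232.0])]
```

View pics/w2.png

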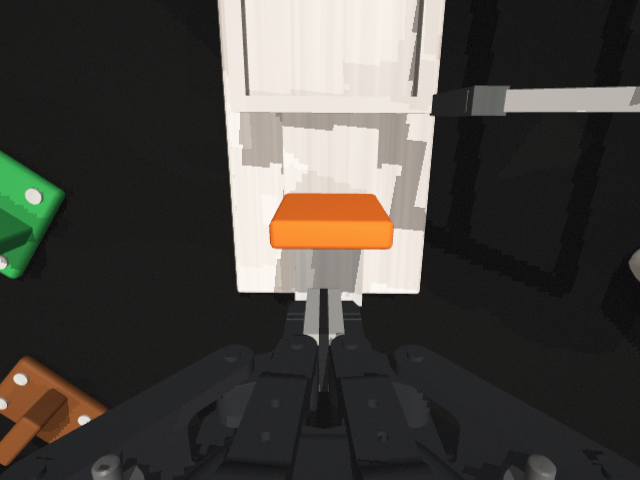

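The fingers stand behind the tab at (330,220), centred on it.

>>> jog_arm(series=[[0, 0, 0, -0.9, 10, 0, 1], [0, 0, 0, -0.9, 10, 0, 1], [0, 0, 0, -0.9, 10, 0, 1], [0, 0, 0, -0.9, 10, 0, 1], [0, 0, 0, -0.9, 10, 0, 1], [0, 0, 0, -0.9, 10, 0, 1], [0, 0, 0, -0.9, 10, 0, 1], [0, 0, 0, 0, 0, 0, 1]])

```text
time_s: 5.8
tcp_pos: [0.5365, -0.1448, 0.0551]
tool_rot: [-1.569, -0.074, 0.075]
ft_force: [-0.9, 0.3, -0.3]
grip_width: 0.002
```

```bash
cat >> h.py <<'E'
U=np.array([-np.sin(YAW),np.cos(YAW),0])
def marks(p,save=None):
    r={}
    for q in ['load_mark','cure_mark','tray','push_tab']:
        x=spotter.landmark_of(p,q); r[q]=np.array(x[0]['point']) if x else None
        if x: print(q,np.round(x[0]['point'],4),round(x[0]['score'],2))
    for a in ('load_mark','cure_mark'):
      for b,o in (('tray',0),('push_tab',.15)):
        if r[a] is not None and r[b] is not None: print(a,b,'to go mm',((r[a]-r[b])@U-o)*1000)
E
python3 - <<'E'
from h import *
goto([.5427,-.2163,.055],YAW)
p=cam('top');marks(p);p=cam('side','s1');marks(p)
cv2.imwrite('pics/s1z.png',cv2.resize(p['pixels'][220:350,230:430],None,fx=4,fy=4,interpolation=cv2.INTER_CUBIC)[:,:,::-1])
E
```

```text
turn [-0.001 -0.001 -0.002] deg 0.2
turn [ 1.000e-03 -1.000e-03  3.139e+00] deg 179.9
shift mm [  6.2 -71.5  -0.1] tcp [ 0.5365 -0.1448  0.0551] J [-0.33  0.27  1.52  0.    1.35 -0.43] t 5.8 F [-0.9  0.3 -0.3]
load_mark [0.4738 0.0331 0.0074] 0.84
cure_mark [0.4699 0.1365 0.0094] 0.9
tray [0.5217 0.0233 0.0315] 0.68
push_tab [ 0.5361 -0.1239  0.0845] 0.84
load_mark tray to go mm 14.205931762986468
load_mark push_tab to go mm 12.107094413820295
cure_mark tray to go mm 117.521278049829
cure_mark push_tab to go mm 115.42244070066285
load_mark [0.4772 0.0355 0.01  ] 0.96
cure_mark [0.4693 0.1319 0.0147] 0.82
tray [0.5222 0.0267 0.0309] 0.64
push_tab [0.5223 0.0278 0.0287] 0.68
load_mark tray to go mm 12.940941751461473
load_mark push_tab to go mm -138.14501812627572
cure_mark tray to go mm 109.65800172025793
cure_mark push_tab to go mm -41.42795815747925
```

View pics/s1z.png

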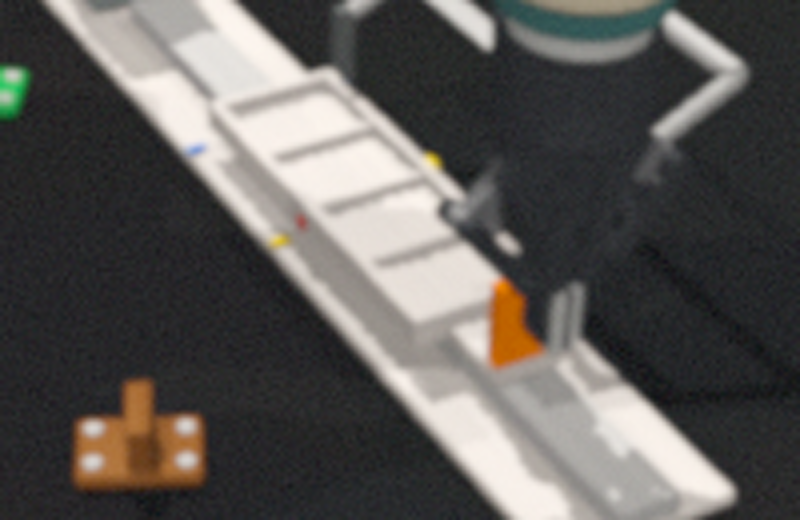

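The pointer at (300,222) is still short of the yellow mark at (278,240), by about 13 mm by measurement. I'll go on in small steps.

>>> jog_arm(series=[[0, 0, 0, -0.5, 5, 0, 1], [0, 0, 0, -0.2, 2, 0, 1], [0, 0, 0, 0, 0, 0, 1]])

```text
time_s: 6.6
tcp_pos: [0.536, -0.139, 0.0553]
tool_rot: [-1.569, -0.074, 0.074]
ft_force: [0.0, -0.0, -0.1]
grip_width: -0.004
```

>>> jog_arm(series=[[0, 0, 0, -0.2, 2, 0, 1], [0, 0, 0, 0, 0, 0, 1]])

```text
time_s: 6.8
tcp_pos: [0.5358, -0.1371, 0.0553]
tool_rot: [-1.569, -0.074, 0.074]
ft_force: [0.7, 0.6, -0.2]
grip_width: 0.004
```

Run:
```python
from h import *
p=cam('top');marks(p);p=cam('side','s2');marks(p)
cv2.imwrite('pics/s2z.png',cv2.resize(p['pixels'][220:350,230:430],None,fx=4,fy=4,interpolation=cv2.INTER_CUBIC)[:,:,::-1])
p=cam('wrist','w3');marks(p)
```

```text
load_mark [0.4734 0.0343 0.004 ] 0.8
cure_mark [0.4704 0.1366 0.011 ] 0.62
tray [0.5228 0.0278 0.0302] 0.88
push_tab [ 0.537  -0.1208  0.0792] 0.84
load_mark tray to go mm 11.059491327929388
load_mark push_tab to go mm 10.336030841449684
cure_mark tray to go mm 113.19601173857261
cure_mark push_tab to go mm 112.47255125209291
load_mark [0.4778 0.0365 0.0101] 0.7
cure_mark [0.4681 0.1319 0.0123] 0.9
tray [0.5224 0.0307 0.0311] 0.77
push_tab [ 0.534  -0.1232  0.0833] 0.82
load_mark tray to go mm 9.916759504121888
load_mark push_tab to go mm 14.228944086360801
cure_mark tray to go mm 105.8052996541652
cure_mark push_tab to go mm 110.11748423640414
push_tab [ 0.5348 -0.1208  0.0789] 0.97
```

View pics/s2z.png

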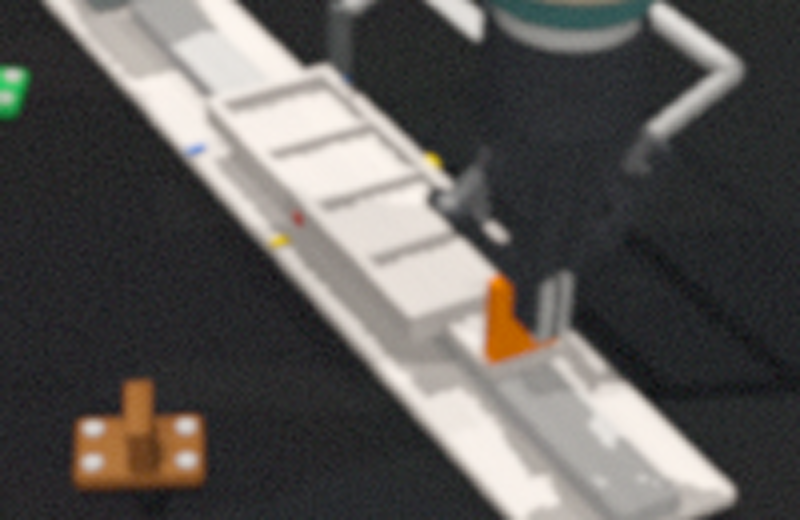

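View pics/w3.png

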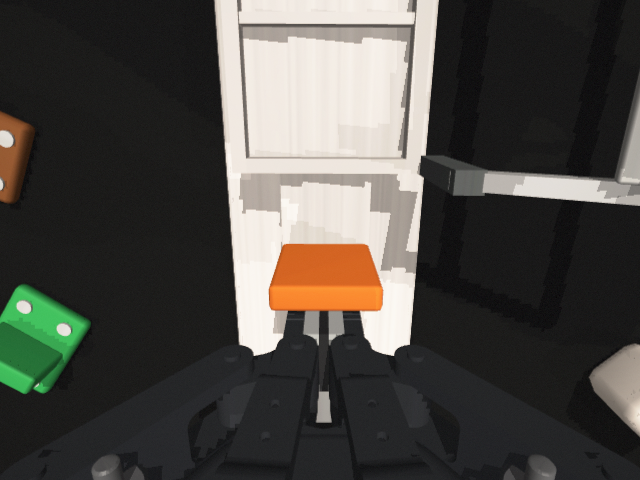

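>>> jog_arm(series=[[0, 0, 0, -0.3, 3, 0, 1], [0, 0, 0, -0.2, 2, 0, 1], [0, 0, 0, 0, 0, 0, 1]])

```text
time_s: 7.85
tcp_pos: [0.5353, -0.1325, 0.0553]
tool_rot: [-1.57, -0.074, 0.073]
ft_force: [-0.6, -0.5, -0.1]
grip_width: -0.002
```

>>> jog_arm(series=[[0, 0, 0, -0.2, 2, 0, 1], [0, 0, 0, 0, 0, 0, 1]])

```text
time_s: 8.05
tcp_pos: [0.5351, -0.1299, 0.0553]
tool_rot: [-1.569, -0.074, 0.074]
ft_force: [-1.2, 0.3, -0.3]
grip_width: 0.001
```

>>> jog_arm(series=[[0, 0, 0, -0.1, 1, 0, 1], [0, 0, 0, 0, 0, 0, 1]])

```text
time_s: 8.25
tcp_pos: [0.535, -0.129, 0.0553]
tool_rot: [-1.569, -0.074, 0.074]
ft_force: [0.4, -0.0, -1.1]
grip_width: 0.002
```

Run:
```python
from h import *
p=cam('top');marks(p);p=cam('side','s3');marks(p)
p=cam('wrist','w4');marks(p)
```

```text
load_mark [0.4737 0.0354 0.0077] 0.61
cure_mark [0.471 0.137 0.01 ] 0.89
tray [0.5208 0.0375 0.0322] 0.97
push_tab [ 0.5344 -0.1119  0.0817] 0.92
load_mark tray to go mm 2.283063433996294
load_mark push_tab to go mm 2.300426241227255
cure_mark tray to go mm 103.69474901391145
cure_mark push_tab to go mm 103.7121118211424
load_mark [0.4784 0.036  0.0105] 0.65
cure_mark [0.4704 0.1334 0.0129] 0.71
push_tab [ 0.5344 -0.1117  0.0823] 0.65
load_mark push_tab to go mm 2.2622274948493892
cure_mark push_tab to go mm 99.98425267947697
load_mark [ 0.5314 -0.0461  0.0305] 0.53
push_tab [ 0.5361 -0.1138  0.0738] 0.93
load_mark push_tab to go mm -82.15608750504933
```

View pics/w4.png

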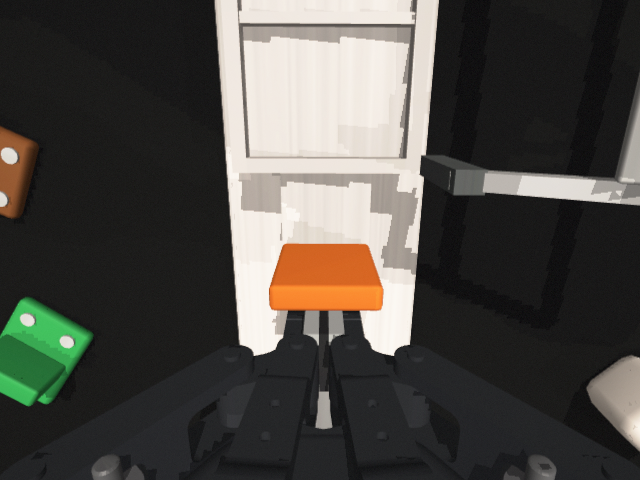

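The tab's lower edge is still at row 308, so it touches the fingers and hasn't clicked yet.

```bash
cat >> h.py <<'E'
def tabrow(name=None):
    p=cam('wrist',name); hsv=cv2.cvtColor(p['pixels'],cv2.COLOR_RGB2HSV)
    m=cv2.inRange(hsv,(8,180,100),(18,255,255)); k,l,s,c=cv2.connectedComponentsWithStats(m)
    i=max(range(1,k),key=lambda i:s[i,4]); print('tab bbox',s[i],c[i].round(1),'F',read_state()['ft_force'].round(1))
E
python3 -c "
from h import *
tabrow()"
```

```text
tab bbox [ 269  244  114   67 6796] [325.3 278.4] F [-0.   1.   0.4]
```

>>> jog_arm(series=[[0, 0, 0, -0.1, 1, 0, 1], [0, 0, 0, 0, 0, 0, 1]])

```text
time_s: 9.25
tcp_pos: [0.5349, -0.1283, 0.0553]
tool_rot: [-1.57, -0.074, 0.074]
ft_force: [0.2, -0.3, -0.2]
grip_width: 0.002
```

```bash
python3 -c "
from h import *
tabrow()"
```

```text
tab bbox [ 269  245  114   67 6794] [325.3 279.4] F [0.2 0.7 0.6]
```

>>> jog_arm(series=[[0, 0, 0, -0.1, 1, 0, 1], [0, 0, 0, 0, 0, 0, 1]])

```text
time_s: 9.5
tcp_pos: [0.5348, -0.1272, 0.0553]
tool_rot: [-1.569, -0.074, 0.074]
ft_force: [-0.6, -0.4, 0.3]
grip_width: -0.0
```

```bash
python3 -c "
from h import *
tabrow()"
```

```text
tab bbox [ 269  245  114   67 6766] [325.5 279.2] F [ 0.  -0.1  0.7]
```

>>> jog_arm(series=[[0, 0, 0, -0.1, 1, 0, 1], [0, 0, 0, 0, 0, 0, 1]])

```text
time_s: 9.75
tcp_pos: [0.5347, -0.1263, 0.0553]
tool_rot: [-1.57, -0.074, 0.074]
ft_force: [-0.3, -0.1, 0.1]
grip_width: 0.001
```

```bash
python3 -c "
from h import *
tabrow()
p=cam('top');marks(p)"
```

```text
tab bbox [ 269  245  114   67 6792] [325.4 279.4] F [ 0.6 -0.4  0.3]
load_mark [0.4734 0.035  0.0062] 0.96
cure_mark [0.4693 0.1374 0.0096] 0.59
tray [0.5187 0.0412 0.0347] 0.56
push_tab [ 0.5334 -0.1095  0.0817] 0.78
load_mark tray to go mm -1.9663776887736275
load_mark push_tab to go mm -0.5524800824539544
cure_mark tray to go mm 100.37186318177638
cure_mark push_tab to go mm 101.78576078809607
```

>>> jog_arm(series=[[0, 0, 0, -0.1, 1, 0, 1], [0, 0, 0, 0, 0, 0, 1]])

```text
time_s: 10.25
tcp_pos: [0.5347, -0.1256, 0.0553]
tool_rot: [-1.57, -0.074, 0.074]
ft_force: [0.9, -1.0, -0.4]
grip_width: -0.001
```

```bash
python3 -c "
from h import *
tabrow()
p=cam('top');marks(p)"
```

```text
tab bbox [ 269  245  114   67 6793] [325.4 279.4] F [-0.5 -1.5  0.2]
load_mark [0.4746 0.035  0.0074] 0.69
cure_mark [0.4657 0.1373 0.0093] 0.78
tray [0.5239 0.0392 0.0307] 0.82
load_mark tray to go mm 0.3964435370445772
cure_mark tray to go mm 103.08087333861414
```

>>> jog_arm(series=[[0, 0, 0, -0.1, 1, 0, 1], [0, 0, 0, 0, 0, 0, 1]])

```text
time_s: 10.75
tcp_pos: [0.5346, -0.125, 0.0553]
tool_rot: [-1.571, -0.074, 0.073]
ft_force: [1.2, -4.9, -1.0]
grip_width: -0.0
```

```bash
python3 -c "
from h import *
tabrow()
p=cam('side','s5')
cv2.imwrite('pics/s5z.png',cv2.resize(p['pixels'][230:330,250:390],None,fx=5.5,fy=5.5,interpolation=cv2.INTER_CUBIC)[:,:,::-1])
import numpy as np
print(np.mean([ (cam('wrist'),read_state()['ft_force'])[1] for i in range(6)],0))"
```

```text
tab bbox [ 269  245  114   67 6796] [325.4 279.4] F [ 0.5 -5.  -1. ]
[ 1.14118538 -5.1651716  -1.38933949]
```

View pics/s5z.png

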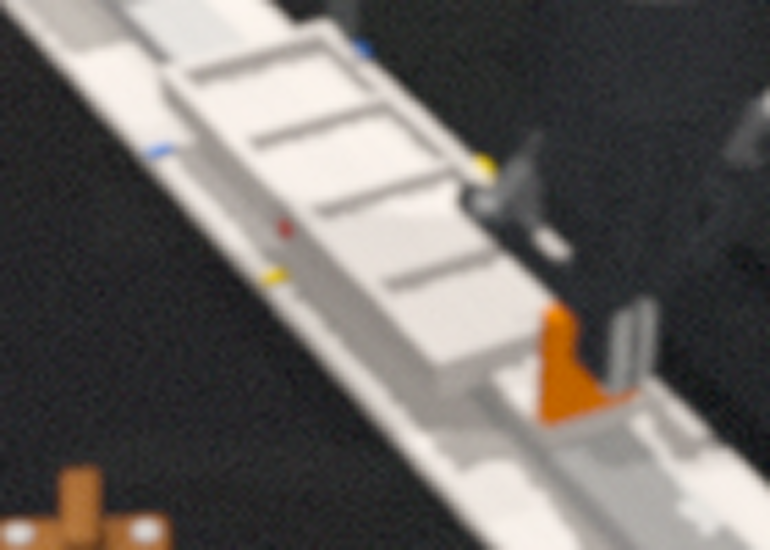

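>>> jog_arm(series=[[0, 0, 0, 0.4, -4, 0, 1], [0, 0, 0, 0.4, -4, 0, 1], [0, 0, 0, 0, 0, 0, 1]])

```text
time_s: 11.45
tcp_pos: [0.5353, -0.1327, 0.0553]
tool_rot: [-1.569, -0.074, 0.073]
ft_force: [0.2, 0.4, 0.0]
grip_width: -0.003
```

```bash
python3 -c "
from h import *
tabrow()
print(read_state()['tcp_pos'])
for i in range(3):
  p=cam('top');marks(p)
  p=cam('side');marks(p)"
```

```text
tab bbox [ 268  230  116   63 6496] [325.3 262.3] F [ 0.6 -0.1 -0.3]
[ 0.53532564 -0.13244662  0.05531172]
load_mark [0.4755 0.0329 0.0066] 0.75
cure_mark [0.4682 0.1348 0.011 ] 0.73
tray [0.5198 0.0392 0.0333] 0.84
push_tab [ 0.5338 -0.1072  0.0805] 0.98
load_mark tray to go mm -2.1588115488342154
load_mark push_tab to go mm -5.091338190173156
cure_mark tray to go mm 99.97876120880203
cure_mark push_tab to go mm 97.04623456746309
load_mark [0.4768 0.0373 0.0104] 0.82
cure_mark [0.4691 0.1315 0.0125] 0.59
tray [0.5222 0.0429 0.0289] 0.78
push_tab [ 0.5354 -0.1087  0.0847] 0.6
load_mark tray to go mm -1.3596839193364778
load_mark push_tab to go mm 0.8110254436764774
cure_mark tray to go mm 93.14830989460077
cure_mark push_tab to go mm 95.31901925761372
load_mark [0.4723 0.0344 0.0062] 0.84
cure_mark [0.4696 0.1359 0.0123] 0.65
tray [0.5188 0.0389 0.0327] 0.57
push_tab [ 0.5354 -0.1109  0.0832] 0.69
load_mark tray to go mm -0.1622848434447593
load_mark push_tab to go mm 0.5319474055664464
cure_mark tray to go mm 101.14983287487189
cure_mark push_tab to go mm 101.84406512388308
load_mar
[... 278 characters left out ...]
ure_mark push_tab to go mm -575.6407182619997
load_mark [0.4755 0.038  0.0075] 0.95
cure_mark [0.47   0.1381 0.0111] 0.71
tray [0.5202 0.0389 0.0283] 0.56
push_tab [ 0.5338 -0.1083  0.0821] 0.8
load_mark tray to go mm 3.2549993768691676
load_mark push_tab to go mm 1.081869228933302
cure_mark tray to go mm 103.43319182850081
cure_mark push_tab to go mm 101.26006168056497
load_mark [0.4756 0.0316 0.0083] 0.97
cure_mark [0.4687 0.1322 0.0112] 0.69
tray [0.5205 0.0619 0.0014] 0.65
push_tab [ 0.5356 -0.109   0.0796] 0.58
load_mark tray to go mm -25.999378733394952
load_mark push_tab to go mm -4.435626684795163
cure_mark tray to go mm 74.80666542407607
cure_mark push_tab to go mm 96.37041747267588
```

On backing off, the carrier sprang back about 1.7 mm and reads as level with the mark. I'll raise the arm and check the pointer from the wrist.

>>> jog_arm(series=[[0, 0, 0, 1, -10, 10, 0.5], [0, 0, 0, 0, 0, 40, 0.5], [0, 0, 0, 0, 0, 40, 0.5], [0, 0, 0, -30, 20, 35, 0.5], [0, 0, 0, -40, 40, 0, 0.5], [0, 0, 0, 0, 0, 0, 0.5], [0, 0, 0, 0, 0, 0, 0.5]])

```text
time_s: 13.7
tcp_pos: [0.471, -0.0872, 0.1813]
tool_rot: [-1.57, -0.076, 0.073]
ft_force: [1.2, -0.0, 0.0]
grip_width: 0.502
```

Run:
```python
from h import *
print(read_state()['tcp_pos'])
p=cam('wrist','w5')
cv2.imwrite('pics/w5.png',p['pixels'][:,:,::-1])
marks(p)
hsv=cv2.cvtColor(p['pixels'],cv2.COLOR_RGB2HSV)
for n,lo,hi in (('yel',(22,100,100),(34,255,255)),('blue',(100,120,80),(125,255,255)),('red',(0,150,60),(6,255,255)),('red2',(174,150,60),(180,255,255))):
    k,l,s,c=cv2.connectedComponentsWithStats(cv2.inRange(hsv,lo,hi))
    for i in range(1,k):
        if s[i,4]>8: print(n,c[i].round(1),s[i,4],unproj(p,*c[i]).round(4))
```

```text
[ 0.47098423 -0.08721022  0.18129234]
load_mark [0.4789 0.0368 0.0119] 0.89
cure_mark [ 0.5331 -0.1079  0.0755] 0.7
tray [0.5209 0.0427 0.0263] 0.79
push_tab [ 0.5365 -0.111   0.074 ] 0.57
load_mark tray to go mm -1.9741318989030696
load_mark push_tab to go mm 2.5103809539872013
cure_mark tray to go mm -151.08216474856596
cure_mark push_tab to go mm -146.59765189567565
yel [475.7  50.6] 181 [0.5653 0.0425 0.0318]
yel [344.1  54.2] 117 [0.4744 0.0347 0.0095]
red [352.5  48.5] 32 [0.4791 0.0357 0.032 ]
```

View pics/w5.png

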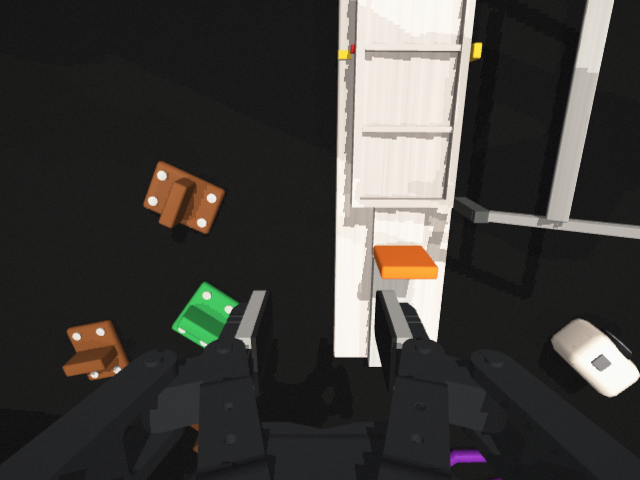

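The pointer at (352,48) is level with the yellow marks at (344,54) and (476,51). Its offset is 0.6 mm along the rail, so the carrier is in the loading detent. Next is fitting A.

>>> jog_arm(series=[[0, 0, 0.117, -14, -16, -6, 0.5], [0, 0, 0.117, -14, -16, -6, 0.5], [0, 0, 0.117, -14, -16, -6, 0.5], [0, 0, 0.117, -14, -16, -6, 0.5], [0, 0, 0.117, -14, -16, -6, 0.5], [0, 0, 0.117, -14, -16, -6, 0.5], [0, 0, 0.117, -14, -16, -6, 0.5], [0, 0, 0.117, -3, -2.5, -6, 0.5]])

```text
time_s: 14.75
tcp_pos: [0.3693, -0.2034, 0.1318]
tool_rot: [-1.417, -0.804, 0.805]
ft_force: [0.1, 0.8, 1.0]
grip_width: 0.498
```

>>> jog_arm(series=[[0, 0, 0, 0, 0, 0, 0.5], [0, 0, 0, 0, 0, 0, 0.5]])

```text
time_s: 14.95
tcp_pos: [0.3704, -0.2019, 0.1322]
tool_rot: [-1.418, -0.8, 0.8]
ft_force: [-0.4, -0.3, -0.2]
grip_width: 0.5
```

Run:
```python
from h import *
p=cam('wrist','w6')
for g in greens(p): print(g)
goto([.370,-.2015,.0105],1.028)
```

```text
(array([323., 225.]), np.int32(4470), ((371.0914001464844, -203.80447387695312), (60.08909606933594, 50.662349700927734), 58.78791427612305), array([ 0.36779322, -0.20163821,  0.03158414]), ((368.9128723144531, -202.4687957763672), (11.449202537536621, 36.8180046081543), 59.195377349853516), np.float64(0.008128895865452991))
turn [-0.     0.     0.001] deg 0.0
turn [ 0.     0.    -3.141] deg 180.0
shift mm [  -0.6    0.2 -121.9] tcp [ 0.3706 -0.2017  0.1324] J [-0.59 -0.19  1.83  0.    1.5  -1.61] t 15.0 F [0.5 0.1 0.3]
```

View pics/w6.png

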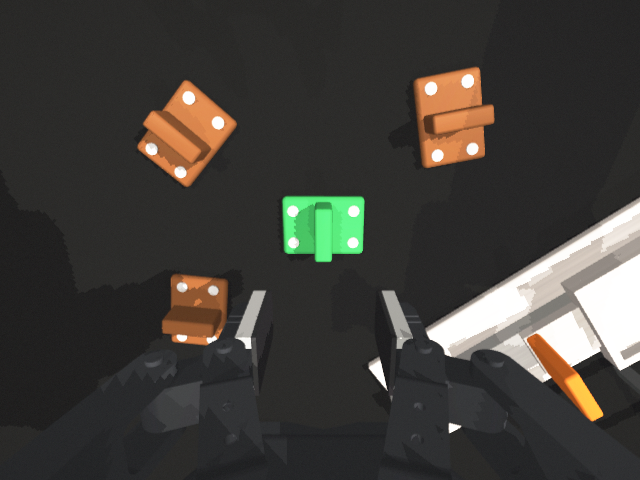

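The fitting is centred between the open pads, with its rib at (323,232) and aligned. Descending.

>>> jog_arm(series=[[0, 0, 0, 0, 0, -40, 0.5], [0, 0, 0, 0, 0, -40, 0.5], [0, 0, 0, 0, 0, -25, 0.5], [0, 0, 0, 0, 0, -16, 0.5], [0, 0, 0, 0, 0, 0, 0.5]])

```text
time_s: 15.5
tcp_pos: [0.3692, -0.2005, 0.0092]
tool_rot: [-1.414, -0.8, 0.803]
ft_force: [0.1, 0.3, -0.7]
grip_width: 0.5
```

>>> jog_arm(series=[[0, 0, 0, 0, 0, 0, 1], [0, 0, 0, 0, 0, 0, 1], [0, 0, 0, 0, 0, 0, 1], [0, 0, 0, 0, 0, 0, 1]], grip_force=35)

```text
time_s: 15.9
tcp_pos: [0.3713, -0.2022, 0.0127]
tool_rot: [-1.421, -0.804, 0.801]
ft_force: [0.8, 0.8, 6.4]
grip_width: 0.133
```

>>> jog_arm(series=[[0, 0, 0, 0, 0, 20, 1], [0, 0, 0, 0, 0, 30, 1], [0, 0, 0, 0, 0, 40, 1], [0, 0, 0, 0, 0, 30, 1], [0, 0, 0, 0, 0, 0, 1], [0, 0, 0, 0, 0, 0, 1]])

```text
time_s: 16.5
tcp_pos: [0.3703, -0.2017, 0.1315]
tool_rot: [-1.419, -0.803, 0.802]
ft_force: [0.1, 0.6, -1.2]
grip_width: 0.132
```

Run:
```python
from h import *
p=cam('wrist','w7')
```

```text
(no output)
```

View pics/w7.png

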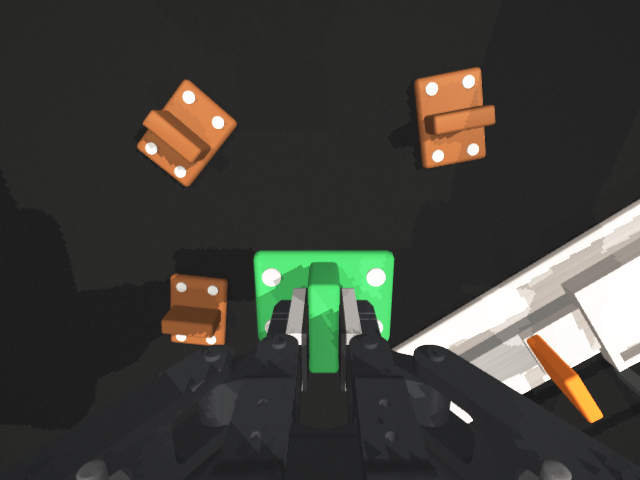

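The fitting is held level by its rib at (323,315), with the opening reading 0.132. I'll carry it over the tray.

>>> jog_arm(series=[[0, 0, 0, 0, 0, 30, 1], [0, 0, -0.117, 17, 24, 0, 1], [0, 0, -0.117, 17, 24, 0, 1], [0, 0, -0.117, 17, 24, 0, 1], [0, 0, -0.117, 17, 24, 0, 1], [0, 0, -0.117, 17, 24, 0, 1], [0, 0, -0.117, 17, 24, 0, 1], [0, 0, -0.117, 17, 24, 0, 1]])

```text
time_s: 17.35
tcp_pos: [0.4889, -0.0324, 0.1592]
tool_rot: [-1.564, -0.159, 0.164]
ft_force: [0.4, 0.3, -0.1]
grip_width: 0.134
```

>>> jog_arm(series=[[0, 0, -0.117, 17, 24, 0, 1], [0, 0, 0, 17, 23, 0, 1], [0, 0, 0, 0, 0, 0, 1], [0, 0, 0, 0, 0, 0, 1]])

```text
time_s: 17.75
tcp_pos: [0.5224, 0.0136, 0.1593]
tool_rot: [-1.569, -0.072, 0.077]
ft_force: [0.1, 0.1, 0.2]
grip_width: 0.134
```

```bash
cat >> h.py <<'E'
T0=np.array([.5206,.0398,.032]); UX=np.array([np.cos(YAW),np.sin(YAW),0]); UZ=np.array([0,0,1.])
def pocket(i,o=0): return T0+U*(-.081+.054*i+o)
def overlay(p,name,o=0):
    im=p['pixels'][:,:,::-1].copy()
    for i in range(4):
        c=pocket(i,o); q=np.array([proj(p,c+sx*.033*UX+sy*.025*U) for sx,sy in((-1,-1),(1,-1),(1,1),(-1,1))])
        cv2.polylines(im,[q.round().astype(np.int32)],True,(0,0,255),1); 
    q=np.array([proj(p,T0+U*o+sx*.039*UX+sy*.112*U+.008*UZ) for sx,sy in((-1,-1),(1,-1),(1,1),(-1,1))])
    cv2.polylines(im,[q.round().astype(np.int32)],True,(255,0,255),1)
    cv2.imwrite(f'pics/{name}.png',im)
E
python3 - <<'E'
from h import *
p=cam('wrist'); overlay(p,'w8'); goto(pocket(3)+[0,0,.03],YAW)
E
```

```text
turn [ 0.    -0.003 -0.001] deg 0.2
turn [0.004 0.    3.14 ] deg 179.9
shift mm [ -9.2 107.4 -97.7] tcp [0.5223 0.0131 0.1597] J [-0.05  0.08  1.51 -0.    1.55 -0.14] t 17.8 F [-1.  -0.7  0.3]
```

View pics/w8.png

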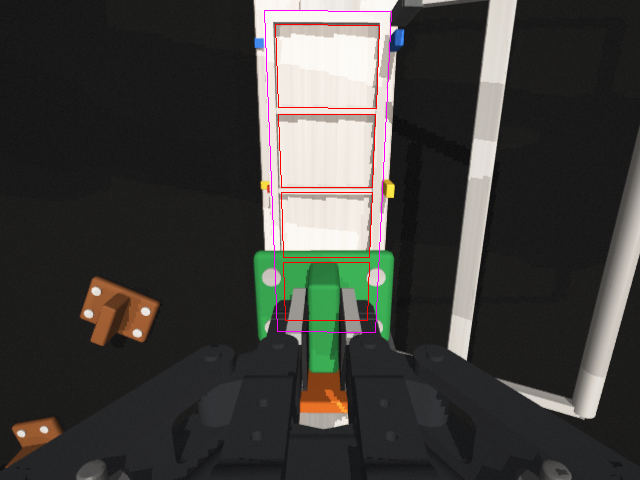

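```bash
python3 -c "
import cv2
im=cv2.imread('pics/w8.png')[0:260,220:430]
cv2.imwrite('pics/w8z.png',cv2.resize(im,None,fx=2.3,fy=2.3,interpolation=cv2.INTER_NEAREST))"
```

```text
(no output)
```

View pics/w8z.png

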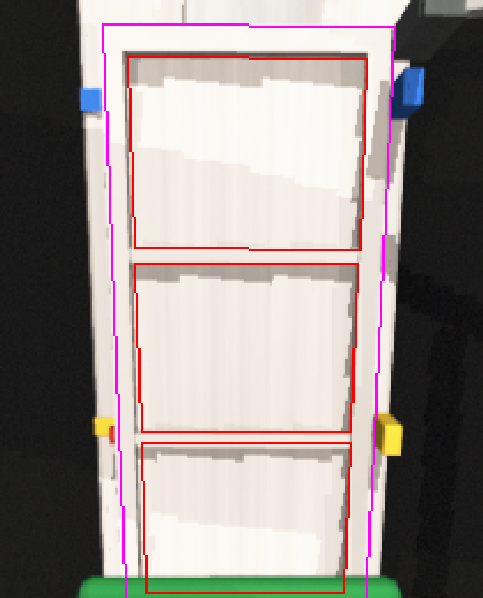

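The pocket overlay fits the tray to within about 1 mm. Moving over pocket 3.

>>> jog_arm(series=[[0, 0, 0, -3, 36, 0, 1], [0, 0, 0, -3, 36, 0, 1], [0, 0, 0, -3, 35, 0, 1], [0, 0, 0, 0, 0, -40, 1], [0, 0, 0, 0, 0, -30, 1], [0, 0, 0, 0, 0, 0, 1], [0, 0, 0, 0, 0, 0, 1]])

```text
time_s: 18.5
tcp_pos: [0.514, 0.1196, 0.0915]
tool_rot: [-1.57, -0.072, 0.073]
ft_force: [-0.1, 0.3, 0.7]
grip_width: 0.132
```

Run:
```python
from h import *
p=cam('wrist'); overlay(p,'w9'); goto(pocket(3)+[0,0,.0135],YAW)
```

```text
turn [-0.     0.002  0.   ] deg 0.1
turn [ 3.000e-03  0.000e+00 -3.142e+00] deg 180.0
shift mm [ -1.8   0.7 -47.3] tcp [0.5148 0.1198 0.0928] J [ 0.16  0.15  1.58 -0.    1.41  0.07] t 18.55 F [-0.2  0.3 -0.2]
```

View pics/w9.png

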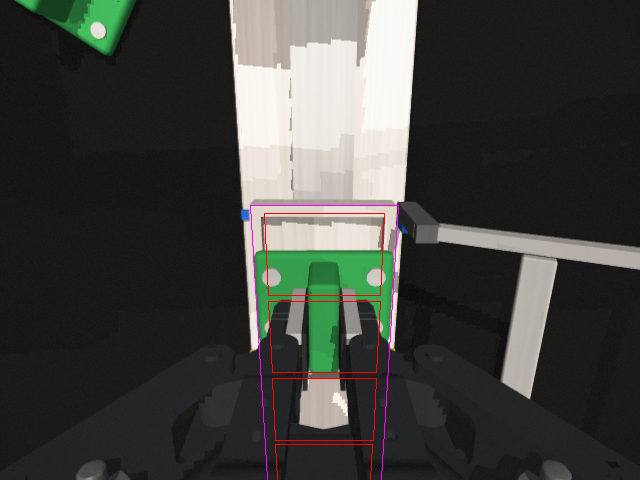

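>>> jog_arm(series=[[0, 0, 0, -1, 0.5, -20, 1], [0, 0, 0, 0, 0, -16, 1], [0, 0, 0, 0, 0, -6, 1], [0, 0, 0, 0, 0, 0, 1], [0, 0, 0, 0, 0, 0, 1]])

```text
time_s: 19.05
tcp_pos: [0.5141, 0.1208, 0.0508]
tool_rot: [-1.569, -0.076, 0.072]
ft_force: [-0.3, 0.3, -0.6]
grip_width: 0.128
```

Run:
```python
from h import *
p=cam('wrist'); overlay(p,'w10'); goto(pocket(3)+[0,0,.0135],YAW)
for i in range(4):
    cam('wrist'); s=read_state(); print(s['tcp_pos'].round(4),s['ft_force'].round(1))
```

```text
turn [-0.     0.003 -0.001] deg 0.2
turn [-4.000e-03 -1.000e-03  3.141e+00] deg 180.0
shift mm [-1.  -0.4 -5.3] tcp [0.5141 0.1209 0.0508] J [ 0.16  0.2   1.61 -0.    1.33  0.07] t 19.1 F [-0.4  0.2 -0.4]
[0.514  0.1209 0.0506] [-0.1 -0.3 -0.1]
[0.5138 0.1209 0.0504] [ 0.5 -0.7 -0.6]
[0.5136 0.1209 0.0501] [ 0.3  1.  -1. ]
[0.5135 0.1209 0.0499] [-0.5 -1.2 -1.6]
```

View pics/w10.png

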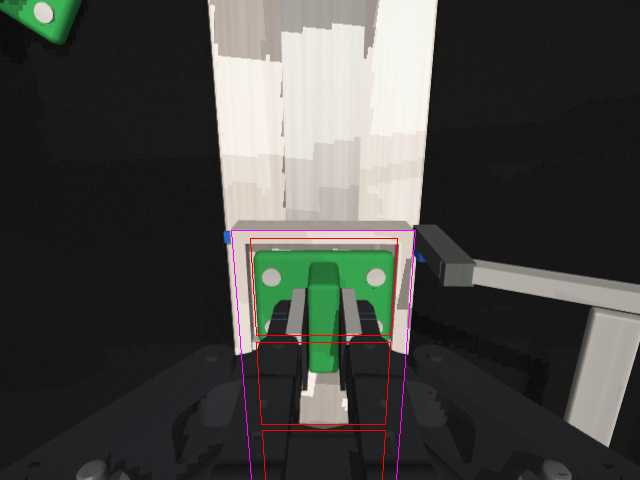

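The plate at (324,295) sits inside the walls of pocket 3. Lowering.

>>> jog_arm(series=[[0, 0, 0, -0.3, 0.5, -3, 1], [0, 0, 0, 0, 0, -1.5, 1], [0, 0, 0, 0, 0, 0, 1], [0, 0, 0, 0, 0, 0, 1]])

```text
time_s: 19.7
tcp_pos: [0.5128, 0.1214, 0.0447]
tool_rot: [-1.57, -0.074, 0.074]
ft_force: [-1.1, -0.3, 2.7]
grip_width: 0.136
```

Run:
```python
from h import *
p=cam('wrist'); overlay(p,'w11'); goto(pocket(3)+[0,0,.0135],YAW)
```

```text
turn [ 0.     0.    -0.001] deg 0.1
turn [-0.     0.     3.141] deg 179.9
shift mm [ 0.2 -0.9  0.8] tcp [0.5128 0.1214 0.0447] J [ 0.16  0.2   1.62 -0.    1.32  0.07] t 19.75 F [-0.3  0.1  2.5]
```

View pics/w11.png

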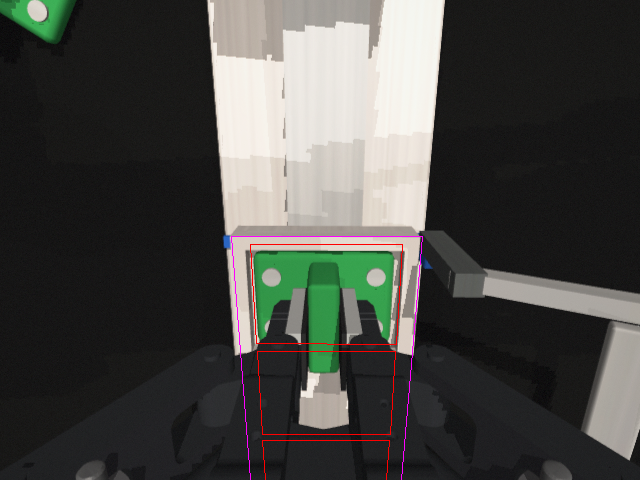

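Contact at TCP 0.0447, which is the floor height, with 2.6 N. Release and lift.

>>> jog_arm(series=[[0, 0, 0, 0, 0, 0, 0.65], [0, 0, 0, 0, 0, 0, 0.65], [0, 0, 0, 0, 0, 0, 0.65], [0, 0, 0, 0, 0, 20, 0.65], [0, 0, 0, 0, 0, 40, 0.6], [0, 0, 0, 0, -30, 40, 0.5], [0, 0, 0, 0, -30, 0, 0.5], [0, 0, 0, 0, 0, 0, 0.5]])

```text
time_s: 20.55
tcp_pos: [0.5135, 0.0589, 0.1461]
tool_rot: [-1.57, -0.074, 0.069]
ft_force: [-0.2, 1.1, 0.1]
grip_width: 0.501
```

Run:
```python
from h import *
p=cam('wrist'); overlay(p,'w12'); 
for g in greens(p): print(g)
p=cam('top');
for g in greens(p): print(g)
```

```text
(array([330., 138.]), np.int32(5809), ((511.6163635253906, 121.45680236816406), (58.92238235473633, 43.14117431640625), 5.84391450881958), array([0.51173515, 0.12248278, 0.06374134]), ((511.97259521484375, 121.98550415039062), (11.53427791595459, 36.07606506347656), 5.124398708343506), np.float64(0.04013993810177644))
(array([487., 238.]), np.int32(521), ((526.1358032226562, -362.0159912109375), (53.14240264892578, 65.79367065429688), 52.42013931274414), array([ 0.52552468, -0.35928982,  0.03199362]), ((526.1658325195312, -359.7547912597656), (37.09766387939453, 13.666984558105469), 53.182464599609375), np.float64(0.011509176295920345))
(array([222., 307.]), np.int32(515), ((369.0633850097656, 249.12576293945312), (50.00825881958008, 66.55902099609375), 61.945709228515625), array([0.36815744, 0.24943216, 0.03170975]), ((368.0104675292969, 249.6613006591797), (37.79346466064453, 11.744794845581055), 62.70734405517578), np.float64(0.01007274478449706))
```

View pics/w12.png

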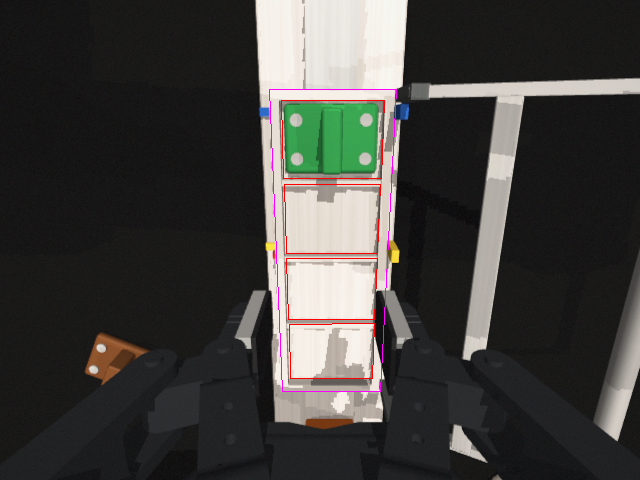

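Fitting A lies at (330,138) inside pocket 3, plate top at 0.040 m. Next is fitting B near the lamp.

>>> jog_arm(series=[[0, 0, -0.073, -18, 20, 0, 0.5], [0, 0, -0.073, -18, 24, 0, 0.5], [0, 0, -0.073, -18, 24, 0, 0.5], [0, 0, -0.073, -18, 24, 0, 0.5], [0, 0, -0.073, -18, 24, 0, 0.5], [0, 0, -0.073, -18, 24, 0, 0.5], [0, 0, -0.073, -18, 24, 0, 0.5], [0, 0, -0.073, -18, 24, -10, 0.5]])

```text
time_s: 21.45
tcp_pos: [0.3678, 0.2513, 0.1349]
tool_rot: [-1.535, 0.385, -0.386]
ft_force: [-0.2, 0.9, -0.5]
grip_width: 0.5
```

>>> jog_arm(series=[[0, 0, 0, 0, 0, 0, 0.5], [0, 0, 0, 0, 0, 0, 0.5]])

```text
time_s: 21.65
tcp_pos: [0.368, 0.25, 0.1339]
tool_rot: [-1.538, 0.382, -0.381]
ft_force: [-0.4, 1.2, 0.6]
grip_width: 0.499
```

Run:
```python
from h import *
p=cam('wrist','w13'); 
for g in greens(p): print(g)
goto([.3685,.2495,.0125],-.489)
```

```text
(array([325., 223.]), np.int32(4432), ((366.7201843261719, 247.23912048339844), (50.92327117919922, 59.737648010253906), 62.09206771850586), array([0.36895423, 0.25077542, 0.03152614]), ((368.429931640625, 249.5194091796875), (37.178245544433594, 11.787981033325195), 61.96418380737305), np.float64(0.008163485298287067))
(array([595., 302.]), np.int32(4944), ((511.2340087890625, 111.78652954101562), (59.532958984375, 65.53341674804688), 5.114699840545654), array([0.50972469, 0.12581623, 0.06266165]), ((511.2487487792969, 122.84336853027344), (12.625016212463379, 36.961273193359375), 5.576251983642578), np.float64(0.04064543737926625))
turn [ 0.001 -0.001 -0.001] deg 0.1
turn [1.000e-03 1.000e-03 3.141e+00] deg 179.9
shift mm [-1.000e-01 -1.000e-01 -1.218e+02] tcp [0.3686 0.2496 0.1343] J [ 0.51 -0.12  1.77 -0.    1.5   1.  ] t 21.7 F [ 0.7 -0.7  0.5]
```

View pics/w13.png

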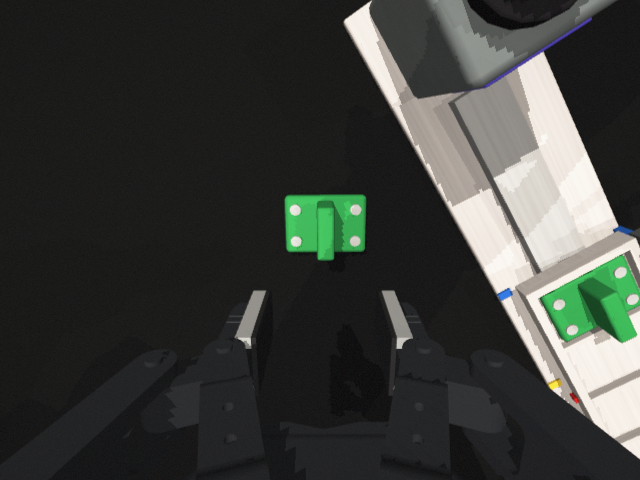

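The rib at (325,230) is centred between the pads, and the lamp is clear.

>>> jog_arm(series=[[0, 0, 0, 0, 0, -40, 0.5], [0, 0, 0, 0, 0, -40, 0.5], [0, 0, 0, 0, 0, -25, 0.5], [0, 0, 0, 0, 0, -15.5, 0.5], [0, 0, 0, 0, 0, 0, 0.5]])

```text
time_s: 22.2
tcp_pos: [0.3678, 0.248, 0.0119]
tool_rot: [-1.54, 0.388, -0.382]
ft_force: [0.4, 0.2, 0.7]
grip_width: 0.498
```

>>> jog_arm(series=[[0, 0, 0, 0, 0, 0, 1], [0, 0, 0, 0, 0, 0, 1], [0, 0, 0, 0, 0, 0, 1], [0, 0, 0, 0, 0, 0, 1]])

```text
time_s: 22.6
tcp_pos: [0.37, 0.2498, 0.0156]
tool_rot: [-1.535, 0.382, -0.386]
ft_force: [1.2, -2.2, 8.2]
grip_width: 0.132
```

>>> jog_arm(series=[[0, 0, 0, 0, 0, 20, 1], [0, 0, 0, 0, 0, 30, 1], [0, 0, 0, 0, 0, 40, 1], [0, 0, 0, 0, 0, 40, 1], [0, 0, 0, 0, 0, 0, 1], [0, 0, 0, 0, 0, 0, 1]])

```text
time_s: 23.2
tcp_pos: [0.369, 0.2496, 0.1448]
tool_rot: [-1.535, 0.383, -0.385]
ft_force: [-0.6, 0.4, -0.7]
grip_width: 0.133
```

Run:
```python
from h import *
p=cam('wrist','w14'); goto(pocket(2)+[0,0,.0925],YAW)
```

```text
turn [ 0.001 -0.001  0.583] deg 33.4
turn [-1.000e-03 -1.000e-03 -2.559e+00] deg 146.6
shift mm [ 149.7 -182.5  -18.8] tcp [0.3684 0.2492 0.1433] J [ 0.51 -0.13  1.76 -0.    1.52  1.  ] t 23.25 F [ 0.5 -0.2 -1.2]
```

View pics/w14.png

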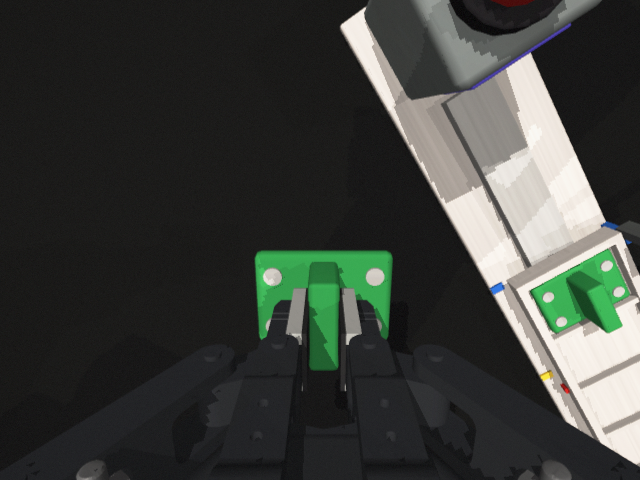

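>>> jog_arm(series=[[0, 0, 0.073, 18.5, -23, 0, 1], [0, 0, 0.073, 18.5, -23, 0, 1], [0, 0, 0.073, 18.5, -23, 0, 1], [0, 0, 0.073, 18.5, -23, 0, 1], [0, 0, 0.073, 18.5, -23, 0, 1], [0, 0, 0.073, 18.5, -23, 0, 1], [0, 0, 0.073, 18.5, -23, 0, 1], [0, 0, 0.073, 18.5, -21, 0, 1]])

```text
time_s: 24.05
tcp_pos: [0.5164, 0.0661, 0.1418]
tool_rot: [-1.569, -0.073, 0.079]
ft_force: [-0.2, -0.6, 0.0]
grip_width: 0.131
```

>>> jog_arm(series=[[0, 0, 0, 0, 0, -30, 1], [0, 0, 0, 0, 0, -20, 1], [0, 0, 0, 0, 0, 0, 1], [0, 0, 0, 0, 0, 0, 1]])

```text
time_s: 24.45
tcp_pos: [0.5161, 0.0674, 0.0932]
tool_rot: [-1.57, -0.072, 0.076]
ft_force: [1.2, -0.0, -0.0]
grip_width: 0.128
```

Run:
```python
from h import *
p=cam('wrist'); overlay(p,'w15'); goto(pocket(2)+[0,0,.0127],YAW)
```

```text
turn [-0.    -0.    -0.001] deg 0.1
turn [ 0.   -0.    3.14] deg 179.9
shift mm [  1.3  -0.8 -49.7] tcp [0.5168 0.0675 0.0944] J [ 0.06  0.13  1.59  0.    1.42 -0.04] t 24.5 F [ 0.   0.5 -0.5]
```

View pics/w15.png

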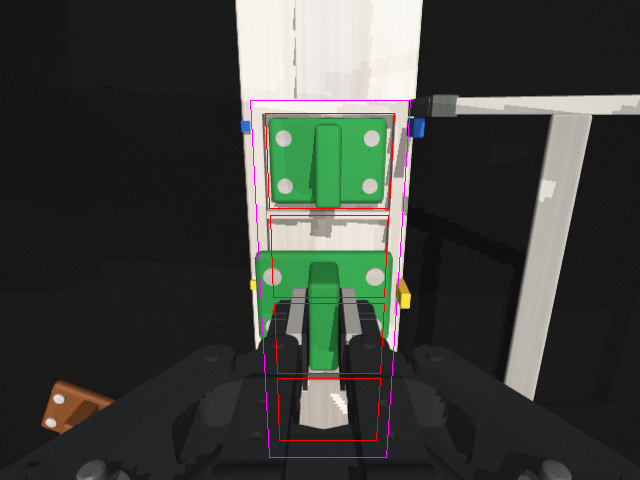

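>>> jog_arm(series=[[0, 0, 0, 0.8, -0.4, -25, 1], [0, 0, 0, 0, 0, -18, 1], [0, 0, 0, 0, 0, 0, 1]])

```text
time_s: 24.8
tcp_pos: [0.5165, 0.0671, 0.0498]
tool_rot: [-1.57, -0.072, 0.076]
ft_force: [0.4, 0.8, 0.1]
grip_width: 0.126
```

>>> jog_arm(series=[[0, 0, 0, 0, 0, -4, 1], [0, 0, 0, 0, 0, -1.5, 1], [0, 0, 0, 0, 0, 0, 1], [0, 0, 0, 0, 0, 0, 1]])

```text
time_s: 25.2
tcp_pos: [0.5186, 0.0671, 0.0476]
tool_rot: [-1.569, -0.076, 0.072]
ft_force: [-2.6, -1.2, 6.2]
grip_width: 0.129
```

Run:
```python
from h import *
p=cam('wrist'); overlay(p,'w16'); goto(pocket(2)+[0,0,.0127],YAW)
```

```text
turn [-0.     0.003 -0.001] deg 0.2
turn [-0.004 -0.     3.141] deg 179.9
shift mm [-0.5 -0.4 -2.9] tcp [0.5186 0.0671 0.0476] J [ 0.06  0.19  1.63  0.    1.32 -0.04] t 25.25 F [-2.9 -1.   5. ]
```

View pics/w16.png

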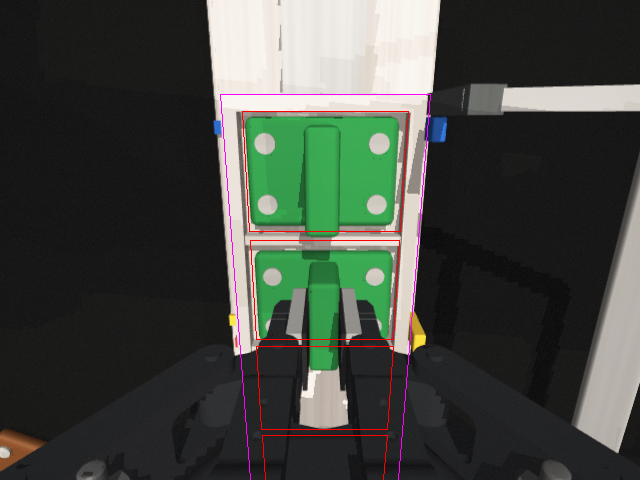

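Contact at 0.0476, and minus the 15.6 mm hold offset that is 0.032, so it's seated. Release.

>>> jog_arm(series=[[0, 0, 0, 0, 0, 1, 0.65], [0, 0, 0, 0, 0, 0, 0.65], [0, 0, 0, 0, 0, 0, 0.65], [0, 0, 0, 0, 0, 20, 0.65], [0, 0, 0, 0, 0, 40, 0.6], [0, 0, 0, 0, -30, 40, 0.5], [0, 0, 0, 0, -30, 0, 0.5], [0, 0, 0, 0, 0, 0, 0.5]])

```text
time_s: 26.05
tcp_pos: [0.5183, 0.0044, 0.1481]
tool_rot: [-1.571, -0.074, 0.069]
ft_force: [-0.6, 0.0, 0.5]
grip_width: 0.503
```

Run:
```python
from h import *
p=cam('wrist'); overlay(p,'w17'); 
for g in greens(p): print(g)
p=cam('top');
for g in greens(p): print(g)
```

```text
(array([331.,  44.]), np.int32(7199), ((511.5771789550781, 122.37403869628906), (58.809974670410156, 45.40040969848633), 5.196415901184082), array([0.51181183, 0.12078773, 0.06361384]), ((511.9972229003906, 120.82318115234375), (11.741795539855957, 37.41681671142578), 5.156574726104736), np.float64(0.04016892791569414))
(array([332., 139.]), np.int32(5736), ((517.4481201171875, 66.13809967041016), (58.776283264160156, 43.16577911376953), 5.188159942626953), array([0.51768144, 0.06698483, 0.06371298]), ((517.6549682617188, 66.60181427001953), (11.555109977722168, 35.969512939453125), 6.182823181152344), np.float64(0.04015097834242823))
(array([487., 238.]), np.int32(523), ((526.4210205078125, -361.6799621582031), (53.1246337890625, 65.7762451171875), 52.5478630065918), array([ 0.52541387, -0.35951995,  0.03153491]), ((526.3115234375, -359.81402587890625), (37.746559143066406, 13.295048713684082), 52.17961502075195), np.float64(0.011248915633158097))
(array([277., 244.]), np.int32(319), ((512.5157470703125, 121.86467742919922), (54.56947326660156, 38.970706939697266), 4.706295490264893), array([0.51172096, 0.12081533, 0.06392981]), ((511.90948486328125, 120.74845886230469), (12.21235466003418, 31.925674438476562), 5.737959384918213), np.float64(0.042503912947124196))
```

View pics/w17.png

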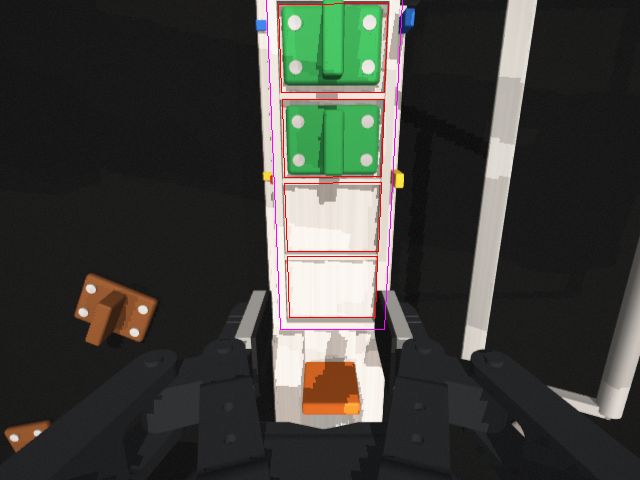

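Both fittings are flat in their pockets at (331,44) and (332,139), with plate tops at 0.040 m. Next is fitting C.

>>> jog_arm(series=[[0, 0, -0.075, 1, -36, 0, 0.5], [0, 0, -0.075, 1, -36, 0, 0.5], [0, 0, -0.075, 1, -36, 0, 0.5], [0, 0, -0.075, 1, -36, 0, 0.5], [0, 0, -0.075, 1, -36, 0, 0.5], [0, 0, -0.075, 1, -36, 0, 0.5], [0, 0, -0.075, 1, -36, 0, 0.5], [0, 0, -0.075, 1, -36, 0, 0.5]])

```text
time_s: 26.95
tcp_pos: [0.5257, -0.2811, 0.1454]
tool_rot: [-1.533, 0.399, -0.397]
ft_force: [0.2, -0.6, 0.4]
grip_width: 0.498
```

>>> jog_arm(series=[[0, 0, -0.075, 0, -36, 0, 0.5], [0, 0, -0.075, 0, -36, -8, 0.5], [0, 0, 0, 0, 0, 0, 0.5], [0, 0, 0, 0, 0, 0, 0.5]])

```text
time_s: 27.35
tcp_pos: [0.5256, -0.3522, 0.137]
tool_rot: [-1.508, 0.515, -0.511]
ft_force: [0.1, -0.3, 0.8]
grip_width: 0.5
```

Run:
```python
from h import *
p=cam('wrist','w18'); 
for g in greens(p): print(g)
goto([.526,-.361,.0135],-.656)
```

```text
(array([332., 231.]), np.int32(4274), ((524.1144409179688, -363.386474609375), (51.260440826416016, 59.9857063293457), 51.83665084838867), array([ 0.52690708, -0.36009491,  0.03151424]), ((526.2086181640625, -361.4241638183594), (36.93746566772461, 11.821812629699707), 52.493831634521484), np.float64(0.008129398371881823))
turn [-0.002 -0.001 -0.002] deg 0.1
turn [ 2.00e-03 -2.00e-03  3.14e+00] deg 179.9
shift mm [ 1.000e-01 -9.300e+00 -1.241e+02] tcp [ 0.5259 -0.3517  0.1376] J [-0.65  0.4   1.19  0.    1.56  0.01] t 27.4 F [-0.3  0.5 -0. ]
```

View pics/w18.png

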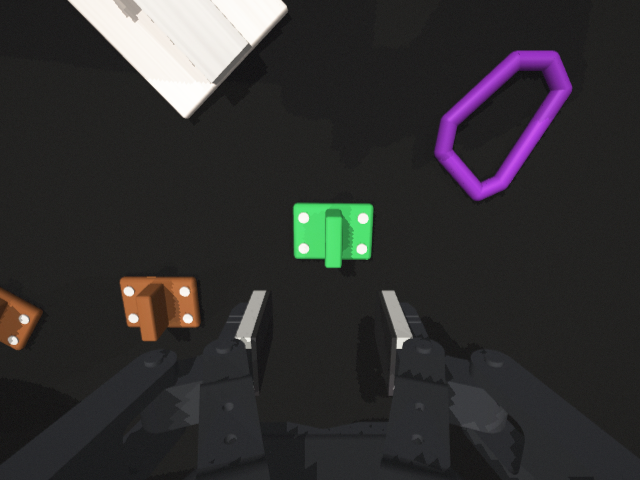

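The rib at (333,238) is about 9 mm off in y, so I'll shift over and descend.

>>> jog_arm(series=[[0, 0, 0, 0.3, -9.7, 0, 0.5], [0, 0, 0, 0, 0, -40, 0.5], [0, 0, 0, 0, 0, -40, 0.5], [0, 0, 0, 0, 0, -30, 0.5], [0, 0, 0, 0, 0, 0, 0.5]])

```text
time_s: 27.9
tcp_pos: [0.5238, -0.3602, 0.0235]
tool_rot: [-1.506, 0.519, -0.505]
ft_force: [-0.1, 0.3, -1.1]
grip_width: 0.501
```

Run:
```python
from h import *
p=cam('wrist','w19'); 
goto([.5262,-.3613,.0145],-.656)
```

```text
turn [-0.002 -0.003 -0.001] deg 0.2
turn [ 0.005 -0.004  3.14 ] deg 179.9
shift mm [  0.9   0.2 -12.5] tcp [ 0.5253 -0.3615  0.027 ] J [-0.66  0.52  1.26 -0.    1.37 -0.01] t 27.95 F [ 1.  -0.3  1.3]
```

View pics/w19.png

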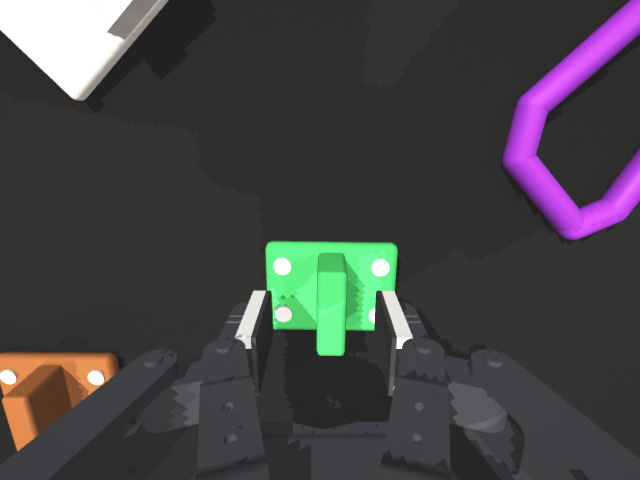

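>>> jog_arm(series=[[0, 0, 0, 1.6, -1.2, -6, 0.5], [0, 0, 0, 0, 0, -6, 0.5], [0, 0, 0, 0, 0, 0, 0.5]])

```text
time_s: 28.25
tcp_pos: [0.5278, -0.3641, 0.0172]
tool_rot: [-1.51, 0.513, -0.514]
ft_force: [-0.4, 0.1, -0.2]
grip_width: 0.498
```

>>> jog_arm(series=[[0, 0, 0, 0, 0, 0, 1], [0, 0, 0, 0, 0, 0, 1], [0, 0, 0, 0, 0, 0, 1], [0, 0, 0, 0, 0, 0, 1]])

```text
time_s: 28.65
tcp_pos: [0.5279, -0.3642, 0.0174]
tool_rot: [-1.51, 0.513, -0.515]
ft_force: [0.4, 0.1, 3.1]
grip_width: 0.13
```

>>> jog_arm(series=[[0, 0, 0, 0, 0, 20, 1], [0, 0, 0, 0, 0, 30, 1], [0, 0, 0, 0, 0, 40, 1], [0, 0, 0, 0, 0, 40, 1], [0, 0, 0, 0, 0, 0, 1], [0, 0, 0, 0, 0, 0, 1]])

```text
time_s: 29.25
tcp_pos: [0.5278, -0.3641, 0.1475]
tool_rot: [-1.51, 0.512, -0.515]
ft_force: [-0.8, 0.3, -1.4]
grip_width: 0.124
```

Run:
```python
from h import *
p=cam('wrist','w20'); goto(pocket(1)+[0,0,.1127],YAW)
```

```text
turn [-0.    -0.001  0.749] deg 42.9
turn [-2.000e-03  1.000e-03 -2.393e+00] deg 137.1
shift mm [ -4.1 376.5  -0.9] tcp [ 0.5272 -0.3636  0.1456] J [-0.66  0.42  1.15 -0.    1.58 -0.01] t 29.3 F [-0.4  0.5 -2.2]
```

View pics/w20.png

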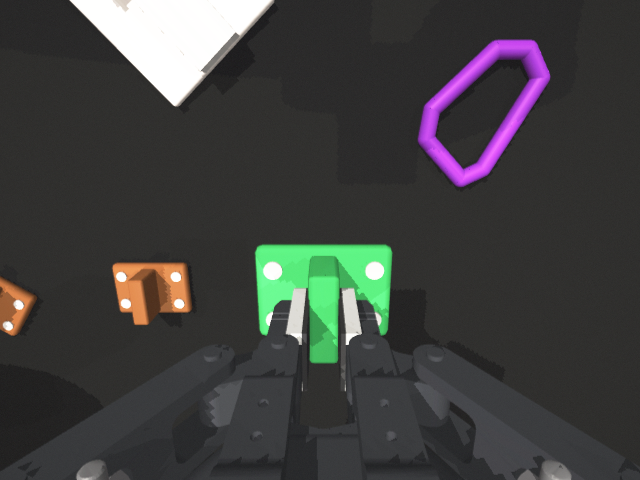

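The fitting is held level at (323,300). It sits about 2 mm forward in the grip, so I'll allow for that.

>>> jog_arm(series=[[0, 0, 0.075, 0, 37, 0, 1], [0, 0, 0.075, 0, 37, 0, 1], [0, 0, 0.075, 0, 37, 0, 1], [0, 0, 0.075, 0, 37, 0, 1], [0, 0, 0.075, 0, 37, 0, 1], [0, 0, 0.075, 0, 37, 0, 1], [0, 0, 0.075, 0, 37, 0, 1], [0, 0, 0.075, 0, 37, 0, 1]])

```text
time_s: 30.1
tcp_pos: [0.5263, -0.0663, 0.1443]
tool_rot: [-1.57, 0.045, -0.039]
ft_force: [1.9, 0.1, -0.4]
grip_width: 0.133
```

>>> jog_arm(series=[[0, 0, 0.075, -2, 37, 0, 1], [0, 0, 0.075, -2, 37, 0, 1], [0, 0, 0, 0, 0, 0, 1], [0, 0, 0, 0, 0, 0, 1]])

```text
time_s: 30.5
tcp_pos: [0.5227, 0.0065, 0.1449]
tool_rot: [-1.57, -0.072, 0.077]
ft_force: [0.7, 0.4, -0.5]
grip_width: 0.129
```

Run:
```python
from h import *
p=cam('wrist'); overlay(p,'w21'); goto(pocket(1,-.0017)+[0,0,.0174],YAW)
p=cam('top')
for g in greens(p): print(g)
```

```text
turn [ 0.    -0.002 -0.   ] deg 0.1
turn [0.004 0.    3.141] deg 180.0
shift mm [  0.3   5.5 -95.8] tcp [0.5229 0.0057 0.1452] J [-0.06  0.09  1.53 -0.    1.52 -0.15] t 30.55 F [ 0.3  0.1 -0.7]
(array([277., 244.]), np.int32(320), ((512.5490112304688, 121.88445281982422), (54.5538444519043, 39.10645294189453), 4.341722011566162), array([0.51176704, 0.1207262 , 0.0645756 ]), ((511.81414794921875, 120.98300170898438), (12.0345458984375, 32.72713088989258), 6.051966667175293), np.float64(0.04239601466171572))
```

View pics/w21.png

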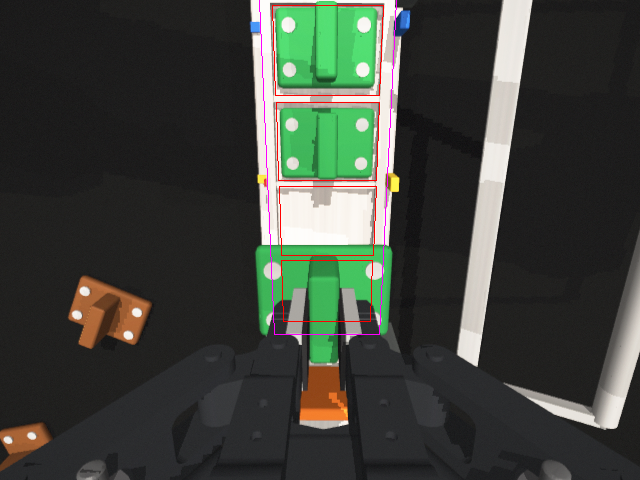

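>>> jog_arm(series=[[0, 0, 0, 0, 5.5, -30, 1], [0, 0, 0, 0, 0, -30, 1], [0, 0, 0, 0, 0, -20, 1], [0, 0, 0, 0, 0, -8, 1], [0, 0, 0, 0, 0, 0, 1], [0, 0, 0, 0, 0, 0, 1]])

```text
time_s: 31.2
tcp_pos: [0.5242, 0.011, 0.0597]
tool_rot: [-1.57, -0.074, 0.072]
ft_force: [-0.2, -0.6, -0.2]
grip_width: 0.131
```

Run:
```python
from h import *
p=cam('wrist'); overlay(p,'w22'); goto(pocket(1,-.0017)+[0,0,.0174],YAW)
```

```text
turn [ 0.     0.002 -0.   ] deg 0.1
turn [-0.004  0.     3.141] deg 180.0
shift mm [ -1.2   0.1 -10.7] tcp [0.5244 0.0111 0.0601] J [-0.05  0.18  1.62 -0.    1.35 -0.14] t 31.25 F [ 0.9 -1.3 -1.2]
```

View pics/w22.png

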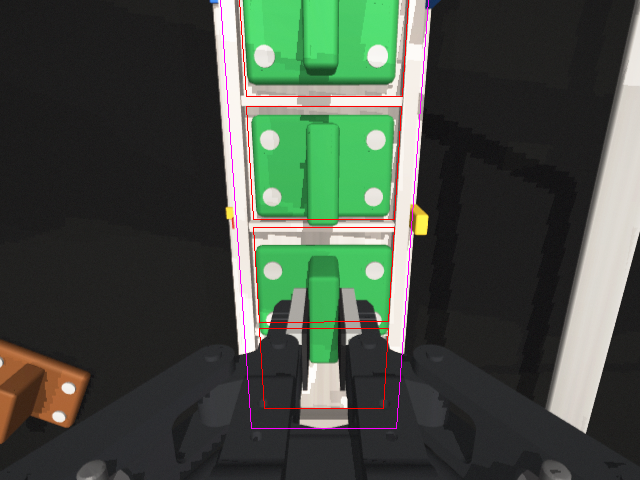

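>>> jog_arm(series=[[0, 0, 0, -0.6, 0, -6, 1], [0, 0, 0, 0, 0, 0, 1], [0, 0, 0, 0, 0, 0, 1]])

```text
time_s: 31.55
tcp_pos: [0.5229, 0.0116, 0.0528]
tool_rot: [-1.57, -0.074, 0.074]
ft_force: [0.6, 0.0, -1.5]
grip_width: 0.132
```

Run:
```python
from h import *
p=cam('wrist'); overlay(p,'w23'); goto(pocket(1,-.0017)+[0,0,.0174],YAW)
```

```text
turn [ 0.     0.    -0.001] deg 0.1
turn [-1.00e-03  0.00e+00  3.14e+00] deg 179.9
shift mm [ 0.3 -0.4 -3.5] tcp [0.523  0.0116 0.0529] J [-0.05  0.18  1.62 -0.    1.33 -0.14] t 31.6 F [-0.5 -0.3 -0.5]
```

View pics/w23.png

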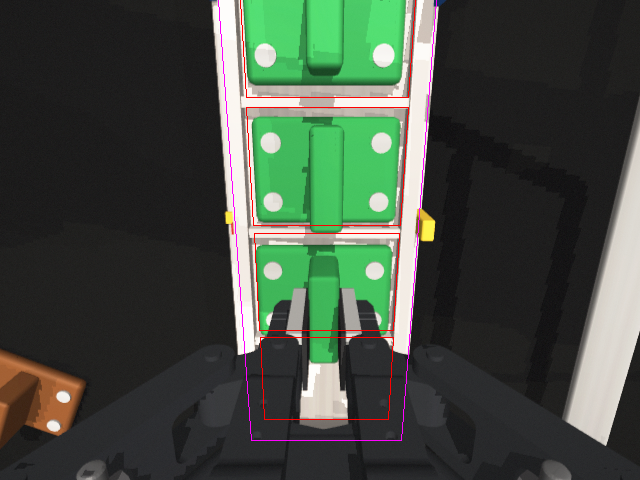

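>>> jog_arm(series=[[0, 0, 0, 0.6, 0, -2.5, 1], [0, 0, 0, 0, 0, -2, 1], [0, 0, 0, 0, 0, 0, 1], [0, 0, 0, 0, 0, 0, 1]])

```text
time_s: 32.0
tcp_pos: [0.5239, 0.0115, 0.0494]
tool_rot: [-1.57, -0.075, 0.073]
ft_force: [-3.6, -0.3, 8.6]
grip_width: 0.128
```

>>> jog_arm(series=[[0, 0, 0, 0, 0, 0, 0.65], [0, 0, 0, 0, 0, 0, 0.65], [0, 0, 0, 0, 0, 0, 0.65], [0, 0, 0, 0, 0, 20, 0.65], [0, 0, 0, 0, 0, 40, 0.6], [0, 0, 0, 0, -30, 40, 0.5], [0, 0, 0, 0, -30, 0, 0.5], [0, 0, 0, 0, 0, 0, 0.5]])

```text
time_s: 32.8
tcp_pos: [0.5241, -0.0511, 0.1495]
tool_rot: [-1.571, -0.073, 0.069]
ft_force: [-0.3, 0.0, -0.1]
grip_width: 0.503
```

Run:
```python
from h import *
p=cam('wrist'); overlay(p,'w24'); 
for g in greens(p): print(g)
p=cam('top','t2')
for g in greens(p): print(g)
p=cam('side','s6')
```

```text
(array([332.,  44.]), np.int32(7136), ((517.485107421875, 67.06246185302734), (58.930599212646484, 45.63986587524414), 5.193621635437012), array([0.51763171, 0.06542696, 0.06362935]), ((517.8212280273438, 65.56307220458984), (11.871847152709961, 37.70225143432617), 5.110701560974121), np.float64(0.04015903258272519))
(array([331., 136.]), np.int32(5714), ((522.6918334960938, 12.357622146606445), (59.014007568359375, 43.193153381347656), 5.1873955726623535), array([0.52271201, 0.01342004, 0.06374956]), ((522.9390869140625, 13.078058242797852), (11.520485877990723, 36.14418411254883), 5.170128345489502), np.float64(0.040168981839632925))
(array([324., 239.]), np.int32(277), ((523.6074829101562, 17.563114166259766), (55.20098114013672, 30.838787078857422), 4.956705093383789), array([0.52209097, 0.01851248, 0.06406137]), ((522.1829223632812, 18.211637496948242), (11.960476875305176, 24.92777442932129), 5.5428948402404785), np.float64(0.042308753835270094))
(array([302., 242.]), np.int32(327), ((519.2037353515625, 66.38545227050781), (54.595924377441406, 39.37907028198242), 5.093632698059082), array([0.51750418, 0.06594137, 0.06397336]), ((517.6285400390625, 66.2731704711914), (11.970325469970703, 33.34838104248047), 4.917153835296631), np.float64(0.04239076692112924))
(array([277., 244.]), np.int32(318), ((512.5147094726562, 121.76396179199219), (54.5733757019043, 39.124290466308594), 4.806374549865723), array([0.51179505, 0.12076373, 0.06397424]), ((511.9964904785156, 120.7052001953125), (11.864665985107422, 32.33224105834961), 5.297755718231201), np.float64(0.04318653598210906))
```

View pics/w24.png

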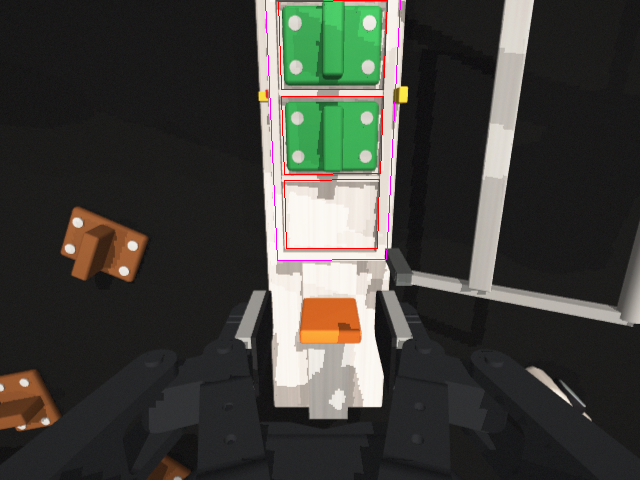

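View pics/s6.png

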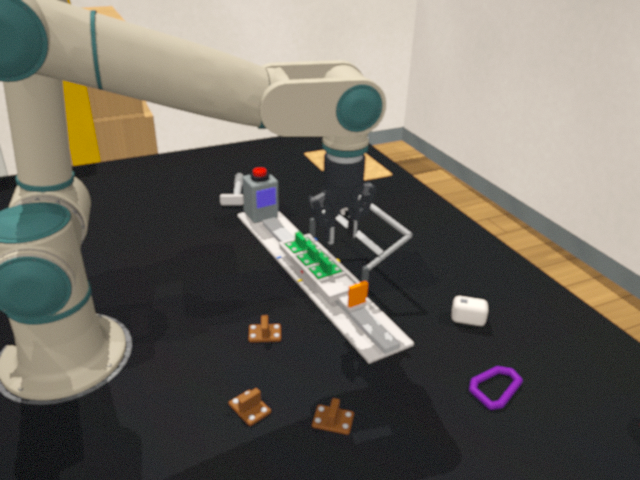

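All three fittings are seated with plate tops at 0.040 m, and the pointer is still at the yellow mark (264,95). Now the clamp handle.

>>> jog_arm(series=[[0, 0, 0, 0, 0, 40, 0.6], [0, 0, 0, 0, 0, 40, 0.6], [0, 0, 0, 35, 5, 20, 0.6], [0, 0, 0, 35, 5, 0, 0.6], [0, 0, 0, 35, 5, 0, 0.6], [0, 0, 0, 30, 5, 0, 0.6], [0, 0, 0, 0, 0, 0, 0.6], [0, 0, 0, 0, 0, 0, 0.6]])

```text
time_s: 33.75
tcp_pos: [0.6584, -0.0272, 0.2461]
tool_rot: [-1.569, -0.073, 0.078]
ft_force: [-0.0, -0.4, 0.9]
grip_width: 0.399
```

Run:
```python
from h import *
ps=[cam('wrist','w25'),cam('top'),cam('side')]
for p in ps:
  for q in ['clamp_handle','clamp_hinge']:
    print(q,[(np.round(x['point'],4).tolist(),round(x['score'],2),proj(p,x['point']).round().tolist()) for x in spotter.landmark_of(p,q)[:2]])
print(read_state()['tcp_pos'])
```

```text
clamp_handle [([0.6714, 0.0529, 0.1255], 0.97, [357.0, 113.0])]
clamp_hinge [([0.5652, 0.042, 0.0735], 0.74, [217.0, 115.0])]
clamp_handle [([0.5205, 0.0392, 0.0318], 0.58, [314.0, 241.0]), ([0.6662, 0.0515, 0.1248], 0.55, [308.0, 170.0])]
clamp_hinge [([0.5632, 0.0443, 0.0733], 0.75, [312.0, 220.0])]
clamp_handle [([0.6715, 0.0548, 0.1242], 0.91, [379.0, 212.0])]
clamp_hinge [([0.5632, 0.041, 0.0722], 0.56, [336.0, 245.0])]
[ 0.65828029 -0.02854125  0.24867391]
```

View pics/w25.png

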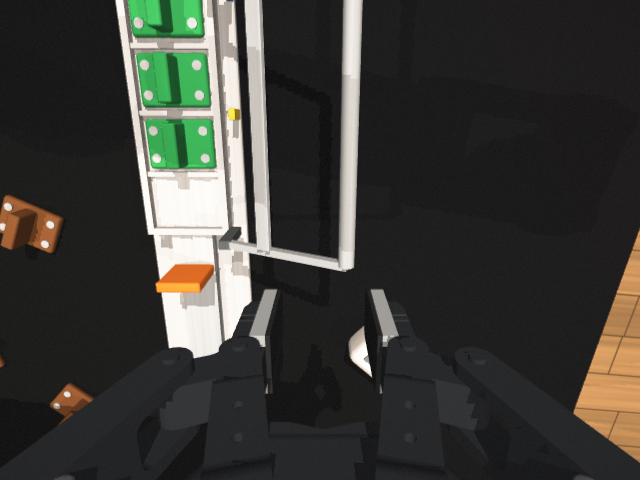

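The handle bar runs down column 350, and the hinge and handle points agree between the views. The handle's middle is about (0.669, 0.053, 0.125). I'll move over it and down.

>>> jog_arm(series=[[0, 0, 0, 3.5, 28, 0, 0.6], [0, 0, 0, 3.5, 28, 0, 0.6], [0, 0, 0, 3.5, 25, 0, 0.6], [0, 0, 0, 0, 0, -40, 0.6], [0, 0, 0, 0, 0, -30, 0.6], [0, 0, 0, 0, 0, 0, 0.6], [0, 0, 0, 0, 0, 0, 0.6]])

```text
time_s: 34.9
tcp_pos: [0.669, 0.0524, 0.1789]
tool_rot: [-1.57, -0.074, 0.074]
ft_force: [0.3, -0.5, 0.7]
grip_width: 0.4
```

Run:
```python
from h import *
p=cam('wrist','w26')
for q in ['clamp_handle']:
    print(q,[(np.round(x['point'],4).tolist(),round(x['score'],2),proj(p,x['point']).round().tolist()) for x in spotter.landmark_of(p,q)[:2]])
goto([.669,.053,.107],YAW)
```

```text
clamp_handle [([0.6714, 0.056, 0.124], 0.81, [330.0, 254.0])]
turn [-0.     0.004 -0.001] deg 0.3
turn [-0.007 -0.     3.141] deg 180.0
shift mm [ -0.9   0.7 -74.2] tcp [0.6699 0.0523 0.1812] J [ 0.02  0.49  0.98 -0.    1.67 -0.07] t 35.0 F [-0.1 -0.4  1. ]
```

View pics/w26.png

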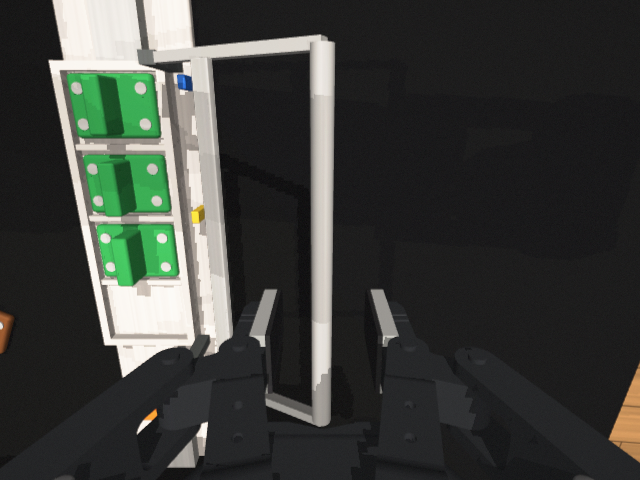

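The bar at column 322 is centred between the pads. I'll descend and close lightly.

>>> jog_arm(series=[[0, 0, 0, 0, 0, -30, 0.6], [0, 0, 0, 0, 0, -25, 0.6], [0, 0, 0, 0, 0, -17, 0.6], [0, 0, 0, 0, 0, 0, 0.6], [0, 0, 0, 0, 0, 0, 0.6]])

```text
time_s: 35.5
tcp_pos: [0.6699, 0.0524, 0.1085]
tool_rot: [-1.57, -0.076, 0.071]
ft_force: [0.1, 0.5, -0.2]
grip_width: 0.402
```

>>> jog_arm(series=[[0, 0, 0, 0, 0, 0, 1], [0, 0, 0, 0, 0, 0, 1], [0, 0, 0, 0, 0, 0, 1], [0, 0, 0, 0, 0, 0, 1]], grip_force=20)

```text
time_s: 35.9
tcp_pos: [0.6691, 0.0525, 0.1067]
tool_rot: [-1.57, -0.074, 0.073]
ft_force: [-2.2, -0.6, -0.2]
grip_width: 0.129
```

Run:
```python
from h import *
p=cam('wrist','w27')
s=read_state(); print(s['tcp_pos'],s['ft_force'])
# arc shifts
H=T0+.045*UX+np.array([0,0,.042]); th=2.68
prev=None
for t in np.r_[2.68,2.5:-0.01:-0.16,0]:
    q=H-.115*np.cos(t)*UX+.115*np.sin(t)*UZ
    if prev is not None: print(round(t,2),((q-prev)*1000).round(1).tolist())
    prev=q
```

```text
[0.66917957 0.05245735 0.10662747] [-1.66238981 -0.88027778 -0.92111395]
2.5 [-10.8, -1.0, 17.6]
2.34 [-12.1, -1.1, 13.8]
2.18 [-14.1, -1.3, 11.7]
2.02 [-15.8, -1.5, 9.3]
1.86 [-17.1, -1.6, 6.6]
1.7 [-17.9, -1.7, 3.8]
1.54 [-18.3, -1.7, 0.9]
1.38 [-18.2, -1.7, -2.0]
1.22 [-17.6, -1.6, -4.9]
1.06 [-16.6, -1.6, -7.7]
0.9 [-15.2, -1.4, -10.2]
0.74 [-13.4, -1.2, -12.5]
0.58 [-11.2, -1.0, -14.5]
0.42 [-8.8, -0.8, -16.1]
0.26 [-6.1, -0.6, -17.3]
0.1 [-3.3, -0.3, -18.1]
0.0 [-0.6, -0.1, -11.5]
```

View pics/w27.png

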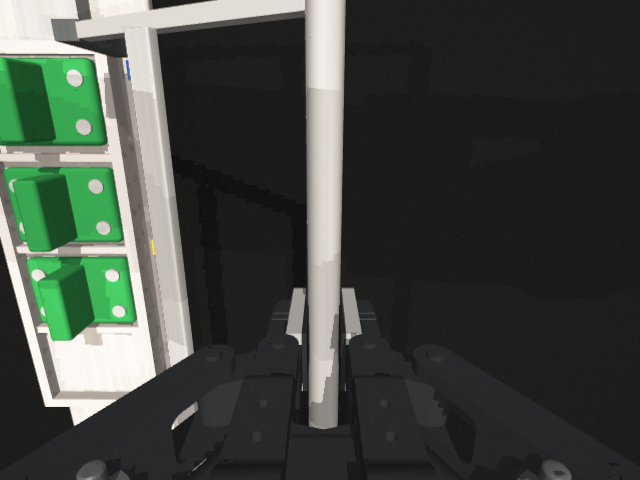

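>>> jog_arm(series=[[0, 0, 0, -5.2, -0.5, 9, 1], [0, 0, 0, -5.6, -0.5, 8.6, 1], [0, 0, 0, 0, 0, 0, 1]])

```text
time_s: 36.25
tcp_pos: [0.6585, 0.0515, 0.1258]
tool_rot: [-1.57, -0.076, 0.072]
ft_force: [2.5, -0.6, 1.2]
grip_width: 0.13
```

>>> jog_arm(series=[[0, 0, 0, -6, -0.5, 7.1, 1], [0, 0, 0, -6.1, -0.6, 6.7, 1], [0, 0, 0, 0, 0, 0, 1]])

```text
time_s: 36.55
tcp_pos: [0.6473, 0.0505, 0.1399]
tool_rot: [-1.57, -0.078, 0.069]
ft_force: [6.3, 0.9, 4.8]
grip_width: 0.127
```

>>> jog_arm(series=[[0, 0, 0, -6.9, -0.6, 6.2, 1], [0, 0, 0, -7.2, -0.7, 5.5, 1], [0, 0, 0, 0, 0, 0, 1]])

```text
time_s: 36.85
tcp_pos: [0.6339, 0.0493, 0.1526]
tool_rot: [-1.57, -0.08, 0.068]
ft_force: [7.1, 0.4, 7.7]
grip_width: 0.127
```

Run:
```python
from h import *
p=cam('wrist','w28'); s=read_state(); print(s['tcp_pos'],s['ft_force'])
H=T0+.045*UX+np.array([0,0,.042]); 
d=s['tcp_pos']+[0,0,.0185]-H; print('r',np.hypot(d@UX,d[2]),'th',np.arctan2(d[2],-(d@UX)),'y',d@U)
```

```text
[0.63407532 0.04929956 0.152416  ] [7.28965362 0.26780305 9.18303967]
r 0.11889236441250715 th 2.1885916067820816 y -0.0010794881965531006
```

View pics/w28.png

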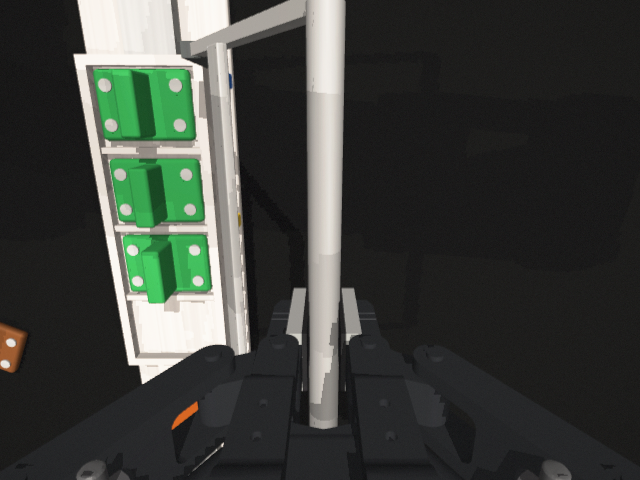

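>>> jog_arm(series=[[0, 0, 0, -7, -0.7, 6.3, 1], [0, 0, 0, -7.3, -0.7, 5.6, 1], [0, 0, 0, 0, 0, 0, 1]])

```text
time_s: 37.2
tcp_pos: [0.6186, 0.0479, 0.1631]
tool_rot: [-1.569, -0.077, 0.07]
ft_force: [4.1, 0.6, 8.7]
grip_width: 0.132
```

>>> jog_arm(series=[[0, 0, 0, -8.4, -0.8, 4.2, 1], [0, 0, 0, -8.6, -0.8, 3.4, 1], [0, 0, 0, 0, 0, 0, 1]])

```text
time_s: 37.5
tcp_pos: [0.6013, 0.0464, 0.1704]
tool_rot: [-1.569, -0.077, 0.071]
ft_force: [2.9, 1.0, 8.6]
grip_width: 0.126
```

>>> jog_arm(series=[[0, 0, 0, -8.9, -0.8, 2.4, 1], [0, 0, 0, -9, -0.8, 1.5, 1], [0, 0, 0, 0, 0, 0, 1]])

```text
time_s: 37.8
tcp_pos: [0.5831, 0.0447, 0.1738]
tool_rot: [-1.569, -0.076, 0.072]
ft_force: [1.2, 0.3, 8.5]
grip_width: 0.129
```

```bash
cat >> h.py <<'E'
def arc(o=0):
    s=read_state(); print(s['tcp_pos'].round(4),s['ft_force'].round(1))
    H=T0+U*o+.045*UX+np.array([0,0,.042]); 
    d=s['tcp_pos']+[0,0,.0185]-H; print('r',np.hypot(d@UX,d[2]),'th',np.arctan2(d[2],-(d@UX)),'y',d@U)
E
python3 - <<'E'
from h import *
p=cam('wrist','w29'); arc()
p=cam('side','s7')
for q in ['clamp_handle']:
    print(q,[(np.round(x['point'],4).tolist(),round(x['score'],2),proj(p,x['point']).round().tolist()) for x in spotter.landmark_of(p,q)[:2]])
E
```

```text
[0.5833 0.0447 0.1738] [1.4 0.1 8. ]
r 0.11959660375361039 th 1.7207741691152116 y -0.0009306735951660394
clamp_handle [([0.582, 0.0462, 0.1861], 0.77, [345.0, 195.0])]
```

View pics/w29.png

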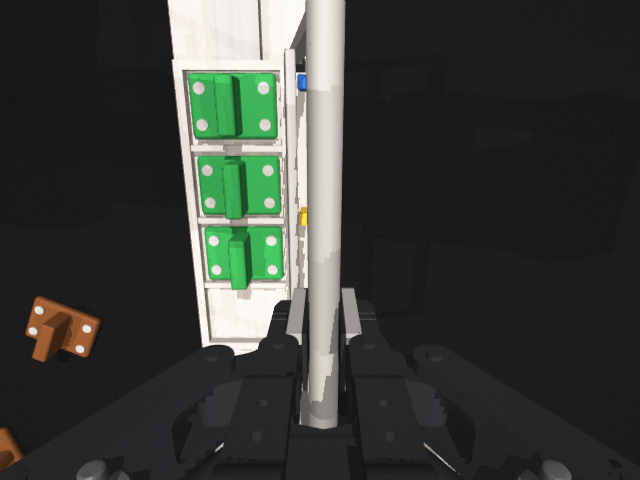

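>>> jog_arm(series=[[0, 0, 0, -9.2, -0.8, 0.9, 1], [0, 0, 0, -9.1, -0.8, 0, 1], [0, 0, 0, -9.1, -0.8, -0.7, 1], [0, 0, 0, -9.1, -0.8, -1.4, 1], [0, 0, 0, 0, 0, 0, 1]])

```text
time_s: 38.45
tcp_pos: [0.5458, 0.0414, 0.1716]
tool_rot: [-1.57, -0.073, 0.075]
ft_force: [-0.9, -0.4, 5.8]
grip_width: 0.123
```

>>> jog_arm(series=[[0, 0, 0, -8.9, -0.8, -2.1, 1], [0, 0, 0, -8.7, -0.8, -2.8, 1], [0, 0, 0, -8.5, -0.8, -3.5, 1], [0, 0, 0, -8.1, -0.8, -4.2, 1], [0, 0, 0, 0, 0, 0, 1]])

```text
time_s: 38.95
tcp_pos: [0.5109, 0.0382, 0.1578]
tool_rot: [-1.569, -0.071, 0.076]
ft_force: [-1.3, 0.5, 2.0]
grip_width: 0.13
```

Run:
```python
from h import *
p=cam('wrist','w30'); arc()
p=cam('side','s8')
for q in ['clamp_handle']:
    print(q,[(np.round(x['point'],4).tolist(),round(x['score'],2),proj(p,x['point']).round().tolist()) for x in spotter.landmark_of(p,q)[:2]])
```

```text
[0.5113 0.0382 0.158 ] [-1.3  1.   2.1]
r 0.11603904106935892 th 1.0830990014279809 y -0.0007098013483536308
clamp_handle [([0.514, 0.0395, 0.173], 0.77, [316.0, 208.0]), ([0.5191, 0.0618, -0.001], 0.44, [313.0, 272.0])]
```

View pics/w30.png

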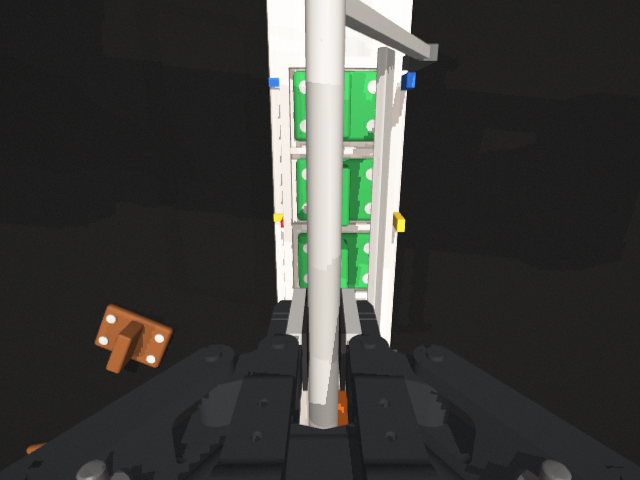

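>>> jog_arm(series=[[0, 0, 0, -7.8, -0.7, -4.8, 1], [0, 0, 0, -7.4, -0.7, -5.4, 1], [0, 0, 0, -6.9, -0.6, -6, 1], [0, 0, 0, -6.5, -0.6, -6.5, 1], [0, 0, 0, 0, 0, 0, 1]])

```text
time_s: 39.6
tcp_pos: [0.4819, 0.0355, 0.1347]
tool_rot: [-1.57, -0.071, 0.076]
ft_force: [0.5, -0.2, -1.7]
grip_width: 0.133
```

>>> jog_arm(series=[[0, 0, 0, -5.9, -0.5, -7, 1], [0, 0, 0, -5.3, -0.5, -7.5, 1], [0, 0, 0, -4.7, -0.4, -7.9, 1], [0, 0, 0, -4.1, -0.4, -8.2, 1], [0, 0, 0, 0, 0, 0, 1]])

```text
time_s: 40.1
tcp_pos: [0.4621, 0.0336, 0.1037]
tool_rot: [-1.57, -0.071, 0.076]
ft_force: [-2.8, 0.3, 2.3]
grip_width: 0.126
```

Run:
```python
from h import *
p=cam('wrist','w31'); arc()
p=cam('side','s9')
for q in ['clamp_handle']:
    print(q,[(np.round(x['point'],4).tolist(),round(x['score'],2),proj(p,x['point']).round().tolist()) for x in spotter.landmark_of(p,q)[:2]])
```

```text
[0.4624 0.0336 0.1044] [-4.  -0.7  2.6]
r 0.11444540926443922 th 0.44145221224431386 y -0.0007281779267907237
clamp_handle [([0.4651, 0.0324, 0.1231], 0.69, [295.0, 236.0]), ([0.4677, 0.1365, 0.0121], 0.15, [278.0, 255.0])]
```

View pics/w31.png

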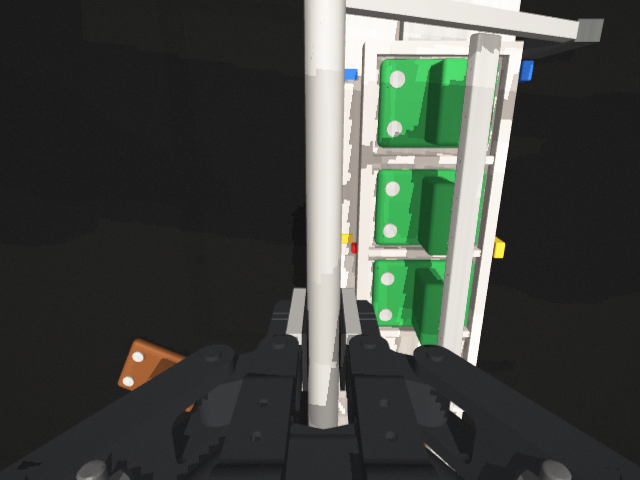

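>>> jog_arm(series=[[0, 0, 0, -4.2, -0.3, -8.5, 1], [0, 0, 0, -3, -0.3, -8.8, 1], [0, 0, 0, -2.2, -0.2, -9, 1], [0, 0, 0, -1.6, -0.1, -9.1, 1], [0, 0, 0, 0, 0, 0, 1]])

```text
time_s: 40.75
tcp_pos: [0.4521, 0.0328, 0.0688]
tool_rot: [-1.57, -0.073, 0.075]
ft_force: [-1.8, -1.4, 0.7]
grip_width: 0.126
```

>>> jog_arm(series=[[0, 0, 0, -0.8, -0.1, -7, 1], [0, 0, 0, 0, 0, 0, 1], [0, 0, 0, 0, 0, -4, 1], [0, 0, 0, 0, 0, 0, 1]])

```text
time_s: 41.15
tcp_pos: [0.4512, 0.0327, 0.0588]
tool_rot: [-1.57, -0.072, 0.075]
ft_force: [-5.3, -1.2, 0.9]
grip_width: 0.13
```

Run:
```python
from h import *
p=cam('wrist','w32'); arc()
p=cam('side','s10')
for q in ['clamp_handle']:
    print(q,[(np.round(x['point'],4).tolist(),round(x['score'],2),proj(p,x['point']).round().tolist()) for x in spotter.landmark_of(p,q)[:2]])
```

```text
[0.4512 0.0327 0.0589] [-4.7 -0.6  0.2]
r 0.11480867052217038 th 0.029477268146726958 y -0.0006468513955375303
clamp_handle [([0.4508, 0.033, 0.0801], 0.88, [289.0, 255.0])]
```

View pics/w32.png

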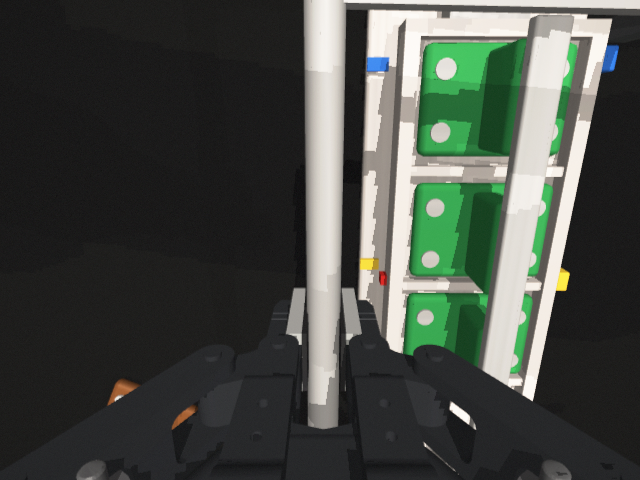

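>>> jog_arm(series=[[0, 0, 0, -0.5, 0, -3, 1], [0, 0, 0, 0, 0, 0, 1], [0, 0, 0, 0, 0, -2, 1], [0, 0, 0, 0, 0, 0, 1]])

```text
time_s: 41.7
tcp_pos: [0.451, 0.0327, 0.0541]
tool_rot: [-1.57, -0.073, 0.074]
ft_force: [-4.8, -1.8, 1.0]
grip_width: 0.129
```

>>> jog_arm(series=[[0, 0, 0, 0, 0, -2, 1], [0, 0, 0, 0, 0, 0, 1]])

```text
time_s: 41.9
tcp_pos: [0.451, 0.0327, 0.0521]
tool_rot: [-1.57, -0.073, 0.074]
ft_force: [-4.3, -1.2, -0.7]
grip_width: 0.127
```

Run:
```python
from h import *
for n in ('side','top','side'):
  p=cam(n)
  for q in ['clamp_handle']:
    print(q,[(np.round(x['point'],4).tolist(),round(x['score'],2),proj(p,x['point']).round().tolist()) for x in spotter.landmark_of(p,q)[:2]])
arc()
```

```text
clamp_handle [([0.452, 0.0334, 0.0726], 0.85, [289.0, 258.0]), ([0.5136, 0.1243, 0.0274], 0.59, [299.0, 248.0])]
clamp_handle [([0.7391, -0.2041, 0.0], 0.67, [417.0, 148.0]), ([0.5275, -0.0393, 0.03], 0.44, [348.0, 238.0])]
clamp_handle [([0.4498, 0.0346, 0.072], 0.76, [288.0, 258.0])]
[0.451  0.0327 0.0521] [-5.1 -1.2 -0.5]
r 0.11499343727011802 th -0.029777332002160952 y -0.0005986422393791175
```

>>> jog_arm(series=[[0, 0, 0, 0, 0, -2, 1], [0, 0, 0, 0, 0, 0, 1]])

```text
time_s: 42.4
tcp_pos: [0.451, 0.0327, 0.0512]
tool_rot: [-1.57, -0.073, 0.075]
ft_force: [-11.0, -2.4, 10.7]
grip_width: 0.131
```

>>> jog_arm(series=[[0, 0, 0, 0, 0, -2, 1], [0, 0, 0, 0, 0, 0, 1]])

```text
time_s: 42.6
tcp_pos: [0.4511, 0.0327, 0.0509]
tool_rot: [-1.57, -0.073, 0.075]
ft_force: [-18.2, -1.1, 23.5]
grip_width: 0.131
```

At the stop with 23 N upward, so the clamp is down. Release and lift away.

>>> jog_arm(series=[[0, 0, 0, 0, 0, 0, 0.65], [0, 0, 0, 0, 0, 0, 0.65], [0, 0, 0, 0, 0, 0, 0.65], [0, 0, 0, 0, 0, 20, 0.65], [0, 0, 0, 0, 0, 30, 0.65], [0, 0, 0, 0, -10, 40, 0.65], [0, 0, 0, 5, -30, 20, 0.65], [0, 0, 0, 0, 0, 0, 0.65]])

```text
time_s: 43.4
tcp_pos: [0.4584, -0.0093, 0.1618]
tool_rot: [-1.571, -0.078, 0.066]
ft_force: [0.5, -0.3, 0.1]
grip_width: 0.352
```

Run:
```python
from h import *
for n in ('side','top','wrist'):
  p=cam(n,'c_'+n)
  for q in ['clamp_handle']:
    print(q,[(np.round(x['point'],4).tolist(),round(x['score'],2),proj(p,x['point']).round().tolist()) for x in spotter.landmark_of(p,q)[:2]])
marks(p)
arc()
```

```text
clamp_handle [([0.4525, 0.034, 0.07], 0.76, [289.0, 258.0])]
clamp_handle []
clamp_handle [([0.4553, 0.0342, 0.0759], 0.85, [331.0, 180.0])]
load_mark [0.4763 0.0381 0.0111] 0.72
cure_mark [0.4657 0.1351 0.0044] 0.65
tray [0.5228 0.0403 0.0304] 0.73
push_tab [0.52   0.0404 0.0303] 0.74
load_mark tray to go mm 2.1277759733205444
load_mark push_tab to go mm -148.2318166839718
cure_mark tray to go mm 99.69298130755561
cure_mark push_tab to go mm -50.666611349736726
[ 0.456  -0.0069  0.1577] [-1.1 -0.1  0.4]
r 0.15281604102456342 th 0.7323726933680583 y -0.040487639708516446
```

View pics/c_wrist.png

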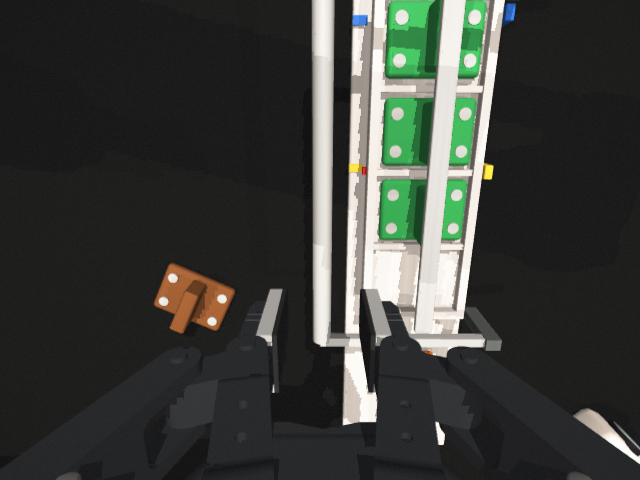

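View pics/c_side.png

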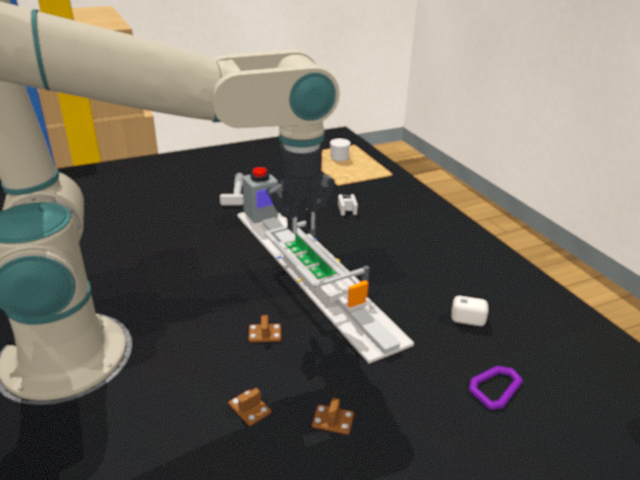

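The clamp lies level over the fittings, with the handle along column 322 and the press bar along column 440. Checking its height.

Run:
```python
from h import *
p=cam('wrist'); C=cloud(p)
for u,v in ((322,60),(321,180),(320,300),(445,100),(432,230),(495,342)): print((u,v),np.median(C[v-2:v+3,u-2:u+3].reshape(-1,3),0).round(4))
u=np.array(C[60:300,313:333]).reshape(-1,3); print('handle top',np.percentile(u[u[:,2]>.06][:,2],95))
hsv=cv2.cvtColor(p['pixels'],cv2.COLOR_RGB2HSV)
for n,lo,hi in (('yel',(22,100,100),(34,255,255)),('red',(0,150,60),(6,255,255))):
    k,l,s,c=cv2.connectedComponentsWithStats(cv2.inRange(hsv,lo,hi))
    for i in range(1,k):
        if s[i,4]>8: X=unproj(p,*c[i]);print(n,c[i].round(1),s[i,4],X.round(4),X@U)
goto((pocket(0)-.119*U)*[1,1,0]+[0,0,.055],YAW)
```

```text
(322, 60) [0.4443 0.0977 0.0796]
(321, 180) [0.4497 0.0337 0.0799]
(320, 300) [ 0.4561 -0.0436  0.0799]
(445, 100) [0.5162 0.0847 0.0704]
(432, 230) [0.5227 0.0072 0.0701]
(495, 342) [ 0.5761 -0.0635  0.0797]
handle top 0.0805296654910651
yel [353.9 166.8] 114 [0.4743 0.0347 0.0096] -0.009445551976548559
yel [485.9 170.5] 158 [0.5653 0.0436 0.0318] -0.009042440937748784
red [363.1 169.8] 35 [0.4791 0.0358 0.0303] -0.00887626327958149
turn [-0.    -0.    -0.001] deg 0.1
turn [ 1.00e-03 -0.00e+00  3.14e+00] deg 179.9
shift mm [  83.1 -152.4 -102.8] tcp [ 0.4561 -0.007   0.1578] J [-0.1  -0.11  1.71  0.    1.55 -0.19] t 43.95 F [ 0.  -0.6  0.5]
```

Handle top is at 0.0800 m (74 + 6 mm), so the clamp is fully down, and the pointer is still in line. Next I go behind the tab.

>>> jog_arm(series=[[0, 0, 0, 20, -34, 0, 1], [0, 0, 0, 20, -34, 0, 1], [0, 0, 0, 20, -34, 0, 1], [0, 0, 0, 21.5, -35, 0, 1], [0, 0, 0, 0, 0, 0, 1], [0, 0, 0, 0, 0, 0, 1]])

```text
time_s: 44.55
tcp_pos: [0.5376, -0.1445, 0.1574]
tool_rot: [-1.569, -0.072, 0.074]
ft_force: [-0.2, -0.5, 0.1]
grip_width: 0.001
```

Run:
```python
from h import *
p=cam('wrist','w40')
marks(p); goto((pocket(0)-.104*U)*[1,1,0]+[0,0,.055],YAW)
```

```text
push_tab [ 0.5329 -0.1112  0.0759] 0.86
turn [ 0.     0.001 -0.002] deg 0.1
turn [-1.000e-03  0.000e+00  3.139e+00] deg 179.9
shift mm [   0.2   -1.1 -103.6] tcp [ 0.5376 -0.1433  0.1586] J [-0.33  0.17  1.42  0.    1.55 -0.42] t 44.8 F [-0.1  0.1 -0.4]
```

View pics/w40.png

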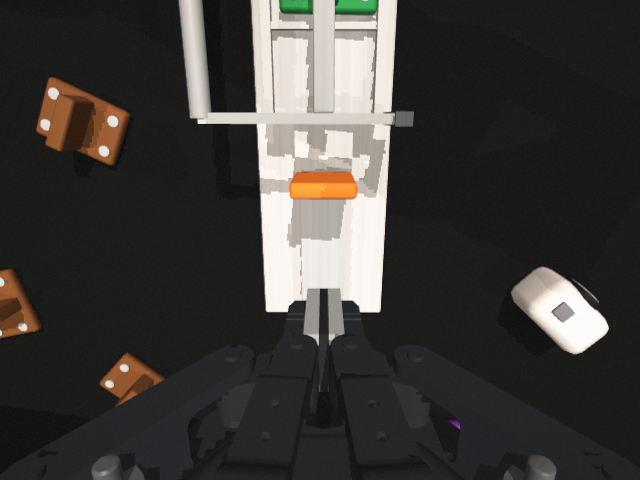

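The tab is straight ahead at (323,185). Descend, then push.

>>> jog_arm(series=[[0, 0, 0, 0, 0, -40, 1], [0, 0, 0, 0, 0, -40, 1], [0, 0, 0, 0, 0, -23, 1], [0, 0, 0, 0, 0, 0, 1], [0, 0, 0, -1.2, 12, 0, 1], [0, 0, 0, -0.5, 5, 0, 1], [0, 0, 0, 0, 0, 0, 1]])

```text
time_s: 45.5
tcp_pos: [0.5371, -0.1264, 0.0572]
tool_rot: [-1.57, -0.078, 0.072]
ft_force: [-0.7, 0.7, 0.3]
grip_width: -0.002
```

Run:
```python
from h import *
tabrow('w41')
s=read_state(); t=T0-.15*U; print(s['tcp_pos'],(t-s['tcp_pos'])@U, (t-s['tcp_pos'])@UX)
```

```text
tab bbox [ 264  242  112   65 6565] [319.6 275.5] F [ 0.2  0.4 -0.1]
[ 0.5369124  -0.1268077   0.05694086] 0.017402590667056607 -0.0007697165319390241
```

View pics/w41.png

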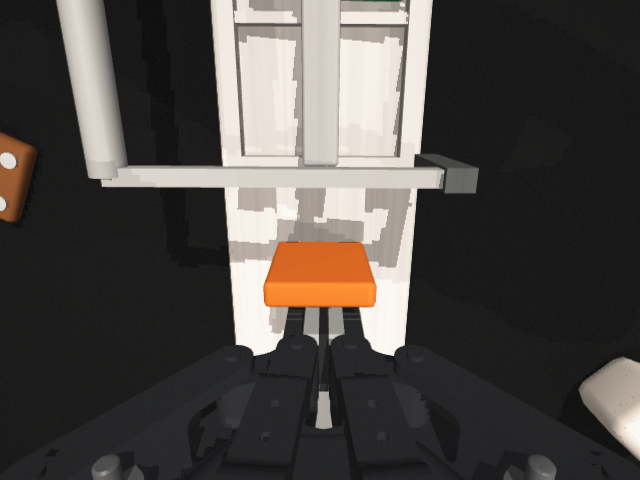

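>>> jog_arm(series=[[0, 0, 0, -0.5, 5, 0, 1], [0, 0, 0, -0.5, 5, 0, 1], [0, 0, 0, -0.6, 6, 0, 1], [0, 0, 0, -0.6, 6, 0, 1], [0, 0, 0, -0.6, 6, 0, 1], [0, 0, 0, -0.6, 6, 0, 1], [0, 0, 0, -0.6, 6, 0, 1], [0, 0, 0, -0.6, 6, 0, 1]])

```text
time_s: 46.35
tcp_pos: [0.5314, -0.0806, 0.0551]
tool_rot: [-1.569, -0.074, 0.074]
ft_force: [1.4, -0.8, -0.7]
grip_width: 0.001
```

>>> jog_arm(series=[[0, 0, 0, -0.6, 6, 0, 1], [0, 0, 0, -0.6, 6, 0, 1], [0, 0, 0, -0.6, 6, 0, 1], [0, 0, 0, -0.6, 6, 0, 1], [0, 0, 0, -0.5, 5, 0, 1], [0, 0, 0, -0.5, 5, 0, 1], [0, 0, 0, -0.4, 4, 0, 1], [0, 0, 0, 0, 0, 0, 1]])

```text
time_s: 47.15
tcp_pos: [0.5274, -0.0426, 0.055]
tool_rot: [-1.569, -0.074, 0.075]
ft_force: [0.9, 0.9, -0.3]
grip_width: -0.001
```

Run:
```python
from h import *
tabrow('w42')
s=read_state(); t=T0-.15*U; print(s['tcp_pos'],'travel of contact',(s['tcp_pos']-t)@U+.1162)
p=cam('top');marks(p);p=cam('side','s12');marks(p)
```

```text
tab bbox [ 269  243  114   67 6782] [324.8 277.7] F [-0.2 -0.2  0.4]
[ 0.52738019 -0.04287324  0.05501744] travel of contact 0.18325437276791373
cure_mark [0.4657 0.1346 0.0087] 0.76
tray [0.5155 0.1235 0.0332] 0.94
cure_mark tray to go mm 15.676759360844832
load_mark [0.476  0.0349 0.0099] 0.97
cure_mark [0.469  0.1332 0.0146] 0.62
tray [0.5138 0.1254 0.032 ] 0.65
push_tab [ 0.5245 -0.0216  0.0803] 0.65
load_mark tray to go mm -86.59858000476778
load_mark push_tab to go mm -89.2401572714407
cure_mark tray to go mm 11.926689935784152
cure_mark push_tab to go mm 9.28511266911125
```

View pics/s12.png

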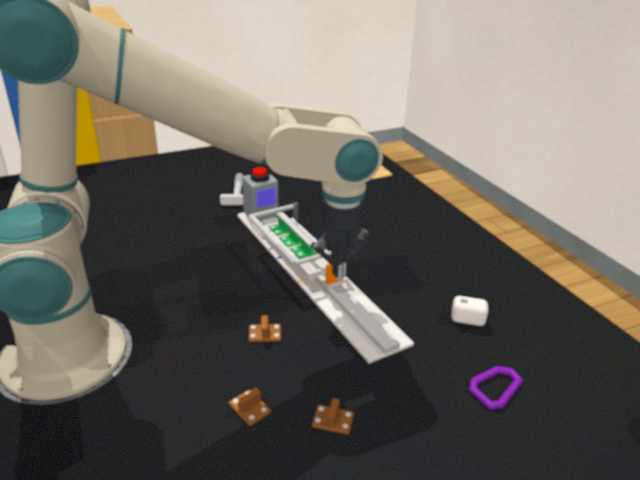

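About 16 mm to go by travel. The pictures say 9 to 16.

>>> jog_arm(series=[[0, 0, 0, -0.4, 4, 0, 1], [0, 0, 0, -0.4, 4, 0, 1], [0, 0, 0, -0.3, 3, 0, 1], [0, 0, 0, -0.1, 1, 0, 1], [0, 0, 0, 0, 0, 0, 1]])

```text
time_s: 48.2
tcp_pos: [0.5264, -0.0307, 0.0551]
tool_rot: [-1.569, -0.074, 0.074]
ft_force: [0.5, -0.5, 0.2]
grip_width: -0.002
```

>>> jog_arm(series=[[0, 0, 0, -0.1, 1, 0, 1], [0, 0, 0, 0, 0, 0, 1], [0, 0, 0, -0.1, 1, 0, 1], [0, 0, 0, 0, 0, 0, 1]])

```text
time_s: 48.6
tcp_pos: [0.5262, -0.029, 0.0551]
tool_rot: [-1.569, -0.074, 0.074]
ft_force: [-0.3, 0.6, -0.2]
grip_width: 0.0
```

>>> jog_arm(series=[[0, 0, 0, -0.1, 1, 0, 1], [0, 0, 0, 0, 0, 0, 1]])

```text
time_s: 48.8
tcp_pos: [0.5261, -0.028, 0.0551]
tool_rot: [-1.569, -0.074, 0.074]
ft_force: [-1.3, 0.1, 0.0]
grip_width: -0.0
```

Run:
```python
from h import *
tabrow('w43')
s=read_state(); t=T0-.15*U; print(s['tcp_pos'],'travel of contact',(s['tcp_pos']-t)@U+.1162)
p=cam('top');marks(p);p=cam('side','s13');marks(p)
```

```text
tab bbox [ 269  245  113   67 6812] [325.  279.3] F [-0.8 -0.8  0.4]
[ 0.52605891 -0.02803066  0.0550845 ] travel of contact 0.1981555143789855
load_mark [0.4737 0.038  0.0065] 0.73
cure_mark [0.4675 0.1363 0.0117] 0.94
tray [0.5138 0.138  0.0297] 0.63
push_tab [0.5108 0.1679 0.0343] 0.6
load_mark tray to go mm -95.84393506016167
load_mark push_tab to go mm -275.8933236734969
cure_mark tray to go mm 2.607042081620575
cure_mark push_tab to go mm -177.44234653171466
load_mark [0.4768 0.0357 0.0104] 0.87
cure_mark [0.4694 0.1312 0.0132] 0.75
tray [0.5147 0.1385 0.0311] 0.91
push_tab [ 0.5259 -0.0119  0.0817] 0.77
load_mark tray to go mm -98.83614038153604
load_mark push_tab to go mm -98.04597735462917
cure_mark tray to go mm -3.0616241663570394
cure_mark push_tab to go mm -2.2714611394501762
```

>>> jog_arm(series=[[0, 0, 0, -0.1, 1, 0, 1], [0, 0, 0, 0, 0, 0, 1]])

```text
time_s: 49.55
tcp_pos: [0.526, -0.0271, 0.0551]
tool_rot: [-1.57, -0.074, 0.074]
ft_force: [-0.1, -0.6, 0.0]
grip_width: -0.003
```

>>> jog_arm(series=[[0, 0, 0, -0.1, 1, 0, 1], [0, 0, 0, 0, 0, 0, 1]])

```text
time_s: 49.75
tcp_pos: [0.5259, -0.0263, 0.0552]
tool_rot: [-1.57, -0.074, 0.074]
ft_force: [-0.0, -0.9, -0.3]
grip_width: 0.0
```

>>> jog_arm(series=[[0, 0, 0, -0.1, 1, 0, 1], [0, 0, 0, 0, 0, 0, 1]])

```text
time_s: 49.95
tcp_pos: [0.5259, -0.0256, 0.0552]
tool_rot: [-1.57, -0.074, 0.073]
ft_force: [1.0, -4.0, -0.7]
grip_width: -0.001
```

The resistance rises to 4 N just past centre, as it did at the loading detent. I'll back off and look.

>>> jog_arm(series=[[0, 0, 0, 0.4, -5, 0, 1], [0, 0, 0, 1, -15, 0, 1], [0, 0, 0, 1, -15, 20, 1], [0, 0, 0, 0, 0, 40, 1], [0, 0, 0, 0, 0, 40, 1], [0, 0, 0, -15, 5, 40, 1], [0, 0, 0, 0, 20, 0, 1], [0, 0, 0, 0, 0, 0, 1]])

```text
time_s: 50.75
tcp_pos: [0.5137, -0.0348, 0.1968]
tool_rot: [-1.569, -0.077, 0.072]
ft_force: [-0.4, -0.6, -0.4]
grip_width: 0.001
```

Run:
```python
from h import *
p=cam('wrist'); overlay(p,'w44',.1)
hsv=cv2.cvtColor(p['pixels'],cv2.COLOR_RGB2HSV)
for n,lo,hi in (('yel',(22,100,100),(34,255,255)),('blue',(100,120,80),(125,255,255)),('red',(0,150,60),(6,255,255))):
    k,l,s,c=cv2.connectedComponentsWithStats(cv2.inRange(hsv,lo,hi))
    for i in range(1,k):
        if s[i,4]>8: X=unproj(p,*c[i]);print(n,c[i].round(1),s[i,4],X.round(4),(X@U).round(4))
for g in greens(p): print(g[2:4],g[5])
print(read_state()['tcp_pos'])
p=cam('top','t5')
for g in greens(p): print(g[2:4],g[5])
```

```text
yel [398.7 121.1] 147 [0.5647 0.0432 0.0317] -0.0094
yel [283.8 120.9] 77 [0.4734 0.0345 0.0099] -0.0096
(((497.4721984863281, 103.92333984375), (21.42367935180664, 27.602067947387695), 5.4726881980896), None) 0.039792972972263495
(((533.7675170898438, 107.07009887695312), (23.851896286010742, 28.260305404663086), 5.472706317901611), array([0.52155694, 0.10508333, 0.06311863])) 0.03990743535990747
[ 0.51322099 -0.0354378   0.19531906]
```

View pics/w44.png

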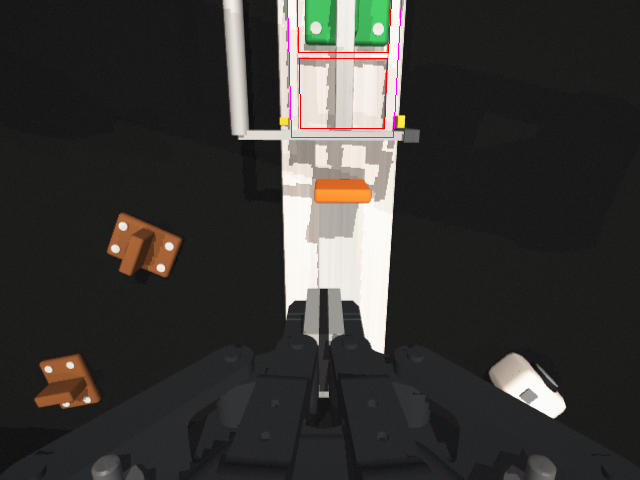

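The overlay shifted 100 mm fits pocket 0 and the tab. I'll check the pointer against the blue marks on the way to the lamp.

>>> jog_arm(series=[[0, 0, 0, 0, 30, 30, 1], [0, 0, 0, 0, 30, 20, 1], [0, 0, 0, -5, 35, 0, 1], [0, 0, 0, -5, 30, 0, 1], [0, 0, 0, 0, 0, 0, 1], [0, 0, 0, 0, 0, 0, 1]])

```text
time_s: 51.45
tcp_pos: [0.5032, 0.0892, 0.2441]
tool_rot: [-1.57, -0.073, 0.076]
ft_force: [-0.2, 0.2, 0.3]
grip_width: 0.004
```

Run:
```python
from h import *
p=cam('wrist'); overlay(p,'w45',.1)
hsv=cv2.cvtColor(p['pixels'],cv2.COLOR_RGB2HSV)
for n,lo,hi in (('blue',(100,120,80),(125,255,255)),('red',(0,150,60),(6,255,255))):
    k,l,s,c=cv2.connectedComponentsWithStats(cv2.inRange(hsv,lo,hi))
    for i in range(1,k):
        if s[i,4]>8: X=unproj(p,*c[i]);print(n,c[i].round(1),s[i,4],X.round(4),(X@U).round(4))
C=cloud(p)
print([(np.round(x['point'],4).tolist(),round(x['score'],2),proj(p,x['point']).round().tolist()) for x in spotter.landmark_of(p,'lamp_button_top')[:2]])
p2=cam('top'); print([(np.round(x['point'],4).tolist(),round(x['score'],2)) for x in spotter.landmark_of(p2,'lamp_button_top')[:2]])
print(read_state()['tcp_pos'])
```

```text
blue [387.8 147.6] 112 [0.5558 0.1433 0.0324] 0.091
blue [288.9 146.4] 41 [0.4637 0.1339 0.01  ] 0.0903
red [293.5 147. ] 10 [0.4698 0.1356 0.0317] 0.0914
[]
[([0.4959, 0.3317, 0.1352], 0.45), ([0.6668, -0.3709, 0.0003], 0.16)]
[0.50341199 0.08855197 0.24473049]
```

View pics/w45.png

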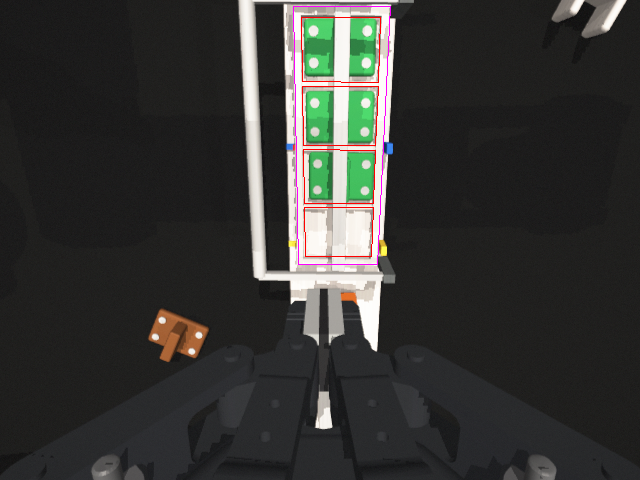

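The pointer is level with the blue marks within about 1 mm. On to the button.

>>> jog_arm(series=[[0, 0, 0, -2, 36, 0, 1], [0, 0, 0, -2, 36, 0, 1], [0, 0, 0, -2, 36, 0, 1], [0, 0, 0, -2, 36, 0, 1], [0, 0, 0, 0, 0, 0, 1], [0, 0, 0, 0, 0, 0, 1]])

```text
time_s: 52.25
tcp_pos: [0.4954, 0.2335, 0.2448]
tool_rot: [-1.57, -0.074, 0.074]
ft_force: [0.5, 0.4, -1.1]
grip_width: 0.003
```

Run:
```python
from h import *
p=cam('wrist','w46'); C=cloud(p)
hsv=cv2.cvtColor(p['pixels'],cv2.COLOR_RGB2HSV)
m=(cv2.inRange(hsv,(0,130,60),(8,255,255))|cv2.inRange(hsv,(172,130,60),(180,255,255)))>0
P=C[m]; z=P[:,2]; print(len(P),np.percentile(z,[5,50,95])); Q=P[(z>.125)&(z<.15)]; 
zt=np.median(Q[:,2]); Q=Q[abs(Q[:,2]-zt)<.003]; print('centroid',Q.mean(0),cv2.minEnclosingCircle((Q[:,:2]*1000).astype(np.float32)))
p2=cam('side'); print([(np.round(x['point'],4).tolist(),round(x['score'],2)) for x in spotter.landmark_of(p2,'lamp_button_top')[:2]])
print([(np.round(x['point'],4).tolist(),round(x['score'],2)) for x in spotter.landmark_of(p,'lamp_button_top')[:2]])
print(read_state()['tcp_pos'])
```

```text
2197 [0.13244081 0.13470039 0.13602813]
centroid [0.49315841 0.33247808 0.13467326] ((493.3004150390625, 332.37835693359375), 15.775196075439453)
[([0.4916, 0.3331, 0.1378], 0.66)]
[([0.4898, 0.3321, 0.1326], 0.84), ([0.5022, 0.2239, 0.0357], 0.61)]
[0.49558648 0.23255727 0.24525267]
```

View pics/w46.png

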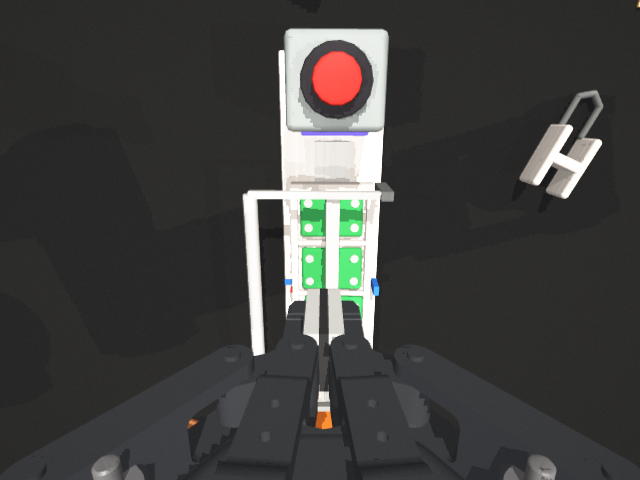

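The button's centre is at (0.4932, 0.3324) with its top at 0.135 (pixel 337,78).

>>> jog_arm(series=[[0, 0, 0, -0.8, 33, 0, 1], [0, 0, 0, -0.8, 33, 0, 1], [0, 0, 0, -0.8, 34, 0, 1], [0, 0, 0, 0, 0, -40, 1], [0, 0, 0, 0, 0, -35, 1], [0, 0, 0, 0, 0, -20, 1], [0, 0, 0, 0, 0, 0, 1], [0, 0, 0, 0, 0, 0, 1]])

```text
time_s: 53.25
tcp_pos: [0.4934, 0.3333, 0.1512]
tool_rot: [-1.569, -0.074, 0.072]
ft_force: [0.7, -0.2, 1.1]
grip_width: -0.001
```

Run:
```python
from h import *
p=cam('wrist','w47'); goto([.4932,.3324,.135],YAW)
```

```text
turn [-0.001  0.003 -0.   ] deg 0.2
turn [-4.000e-03 -2.000e-03  3.141e+00] deg 180.0
shift mm [ -0.6  -1.2 -17.2] tcp [0.4938 0.3336 0.1522] J [ 0.53  0.28  1.3  -0.    1.56  0.44] t 53.3 F [0.3 0.3 0.7]
```

View pics/w47.png

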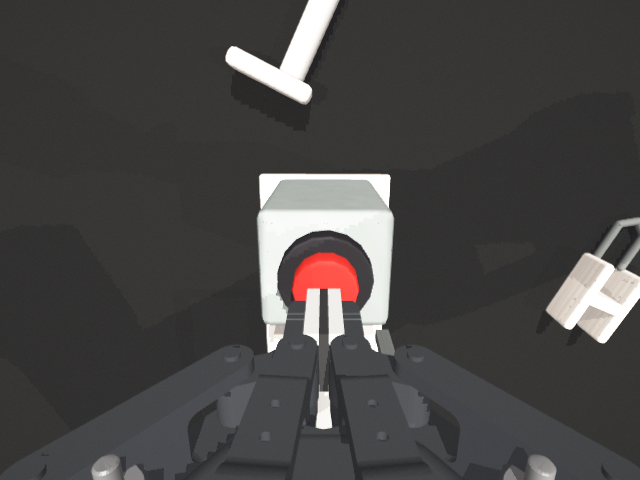

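The fingers stand over the red button at (326,280). Pressing down in steps.

>>> jog_arm(series=[[0, 0, 0, -0.4, -0.8, -12, 1], [0, 0, 0, 0, 0, -4, 1], [0, 0, 0, 0, 0, 0, 1]])

```text
time_s: 53.6
tcp_pos: [0.4925, 0.3328, 0.1339]
tool_rot: [-1.57, -0.074, 0.074]
ft_force: [-0.1, -1.6, 2.1]
grip_width: 0.002
```

>>> jog_arm(series=[[0, 0, 0, 0, 0, -2, 1], [0, 0, 0, 0, 0, 0, 1]])

```text
time_s: 53.8
tcp_pos: [0.4926, 0.3329, 0.1325]
tool_rot: [-1.57, -0.074, 0.073]
ft_force: [-1.3, -1.2, 1.8]
grip_width: 0.003
```

>>> jog_arm(series=[[0, 0, 0, 0, 0, -2, 1], [0, 0, 0, 0, 0, 0, 1]])

```text
time_s: 54.0
tcp_pos: [0.4926, 0.3329, 0.1304]
tool_rot: [-1.569, -0.074, 0.073]
ft_force: [-0.1, -1.8, 4.4]
grip_width: 0.001
```

>>> jog_arm(series=[[0, 0, 0, 0, 0, -2, 1], [0, 0, 0, 0, 0, 0, 1]])

```text
time_s: 54.2
tcp_pos: [0.4927, 0.333, 0.129]
tool_rot: [-1.569, -0.075, 0.073]
ft_force: [-0.6, -3.5, 7.7]
grip_width: -0.002
```

>>> jog_arm(series=[[0, 0, 0, 0, 0, -1.5, 1], [0, 0, 0, 0, 0, 0, 1]])

```text
time_s: 54.4
tcp_pos: [0.4927, 0.333, 0.1289]
tool_rot: [-1.569, -0.075, 0.072]
ft_force: [-5.6, -5.2, 13.9]
grip_width: 0.001
```

>>> jog_arm(series=[[0, 0, 0, 0, 0, -1, 1], [0, 0, 0, 0, 0, 0, 1]])

```text
time_s: 54.6
tcp_pos: [0.4928, 0.3331, 0.1289]
tool_rot: [-1.569, -0.076, 0.072]
ft_force: [-6.4, -6.0, 18.7]
grip_width: 0.002
```

It bottomed at 0.1289, 6 mm below the button top, with 19 N. Letting go and retreating.

>>> jog_arm(series=[[0, 0, 0, 0, 0, 10, 1], [0, 0, 0, 0, 0, 30, 1], [0, 0, 0, 0, 0, 40, 1], [0, 0, 0, -20, -40, 20, 1], [0, 0, 0, -20, -40, 0, 1], [0, 0, 0, 0, -20, 0, 1], [0, 0, 0, 0, 0, 0, 1], [0, 0, 0, 0, 0, 0, 1]])

```text
time_s: 55.4
tcp_pos: [0.4524, 0.2332, 0.2254]
tool_rot: [-1.569, -0.073, 0.074]
ft_force: [0.8, 0.1, -0.1]
grip_width: 0.001
```

Run:
```python
from h import *
p=cam('wrist'); overlay(p,'w48',.1); C=cloud(p)
hsv=cv2.cvtColor(p['pixels'],cv2.COLOR_RGB2HSV)
for n,lo,hi in (('blue',(100,120,80),(125,255,255)),('red',(0,130,60),(8,255,255))):
    k,l,s,c=cv2.connectedComponentsWithStats(cv2.inRange(hsv,lo,hi))
    for i in range(1,k):
        if s[i,4]>8: X=unproj(p,*c[i]);print(n,c[i].round(1),s[i,4],X.round(4),(X@U).round(4),'zmed',np.median(C[l==i][:,2]).round(4))
for g in greens(p): print(g[2],g[3],g[5])
print(read_state()['tcp_pos'],read_state()['ft_force'])
cam('side','s20')
```

```text
blue [395.9 140. ] 217 [0.4958 0.2984 0.0977] 0.2511 zmed 0.098
blue [420.4 299.6] 114 [0.5554 0.1466 0.0318] 0.0944 zmed 0.0298
red [410.3  82.2] 2612 [0.4921 0.3326 0.1352] 0.2854 zmed 0.1347
((487.475830078125, 214.30429077148438), (28.140716552734375, 37.8537712097168), 5.334580898284912) [0.49645258 0.22532196 0.05928158] 0.040053044244177764
((523.5472412109375, 219.63253784179688), (16.841812133789062, 33.974117279052734), 5.422323703765869) None 0.039938969894446216
((492.23333740234375, 164.56430053710938), (27.2029972076416, 46.36455535888672), 5.02108097076416) None 0.03997146546962203
((528.454833984375, 169.50424194335938), (17.830078125, 43.24440002441406), 5.139889240264893) None 0.03990159738571114
((503.96160888671875, 116.72539520263672), (12.620651245117188, 40.68423843383789), 7.553288459777832) None 0.039825954162246185
((534.6505126953125, 114.28495788574219), (20.217605590820312, 50.77922821044922), 5.141317367553711) [0.52053796 0.12297931 0.06282658] 0.039919729137243364
[0.45246608 0.23360407 0.22528819] [ 0.78239429 -0.01174848 -0.11215379]
```

View pics/w48.png

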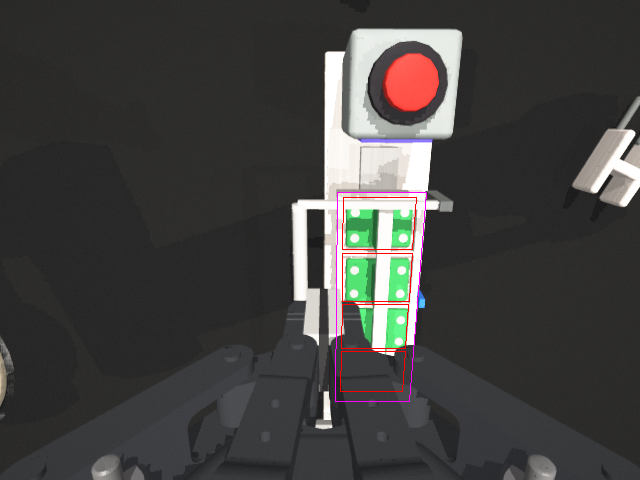

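View pics/s20.png

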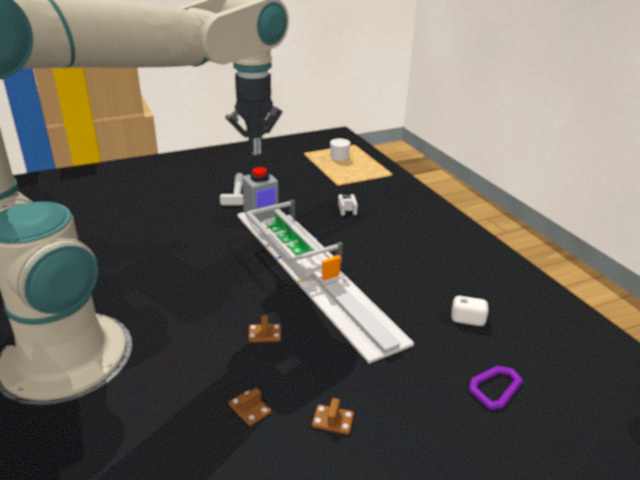

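The button is out again with its top at 0.135, the clamp is down, the fittings are flat with plate tops at 0.040, and the carrier still matches the curing overlay. The arm is clear and the other gear hasn't moved. Handing in.

```bash
python3 -c "
from h import *
print(workorder.sign_off())"
```

```text
the job is handed in; nothing more can be done
None
```

The job is done and handed in at about 55 s of the 210 s allowed; the sign-off reported no verdict. I pushed the carrier into the loading detent and put the three green fittings (all I found) in pockets 3, 2 and 1. Then I swung the clamp down, pushed the carrier into the curing detent, and pressed the lamp button to its stop and let go.

**Last checks**
- **Carrier:** the red pointer was level with the blue marks to within about 1 mm before the press. Afterwards the expected pocket outlines still fit the picture.
- **Fittings:** plate tops read 0.040 m in all three pockets, so they lie flat on the floor.
- **Clamp:** the handle top read 0.080 m right after closing, which is fully down. After the press I checked it only by eye, and it looked down.
- **Button:** it bottomed 6 mm in at about 19 N, and its top is back at 0.135 m.
- **Surroundings:** the arm is clear, and the brown look-alikes and other gear look unmoved in the last side view.

**Disagreements:** single network readings of the marks and tray scattered by up to 5 mm, with a few plainly false hits. For both detents I relied on the pointer-to-mark comparison and the 4 to 5 N resistance instead. Neither a knocked fitting nor a slackened grip showed up during the run.

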